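# Fit the nest inserts flush and trace the carrier's seam

### The arm

A 7-joint arm with a two-finger parallel gripper is mounted at the origin on a cart in front of the work surface, level with it; the furniture and walls round the work are solid. World frame = base frame: x ahead of the robot, y to its left, z up, the work surface at z = 0. Lengths are in m, angles in rad, forces in N, time in s.
With the tool pointing down it reaches from about 0.35 to 0.9 m from the base axis. Payload 8.1 kg.
Tool frame: the origin (TCP) lies at the centre of the arm's flange, where the gripper is bolted on; the fingertips stand 178 mm ahead of it and the grasp point (between the pads) lies 159 mm ahead of it; z points along the fingers, y is the line along which they close (so a half turn about z gives the same grasp; the last joint's range is limited). The gripper opens to 92 mm and grips with 3 to 60 N. Pads are 19 mm wide; open, the fingers measure 130 mm over their backs; the gripper's body (75 mm by 190 mm) begins 47 mm behind the grasp point.
Start: joints at [1.12, 0.434, 0.025, 1.573, -0.012, 1.134, -0.075], TCP at [0.213, -0.588, 0.405] pointing down, gripper open.
Joint ranges: [-2.62, 2.62], [-0.44, 2.09], [-1.27, 1.32], [0.08, 2.57], [-1.32, 4.46], [0.12, 2], [-2.74, 2.74]. Speed limits (rad/s): [2.22, 2.22, 3.01, 3.01, 3.14, 3.14, 3.14].

### API

Orientations are given as a rotation vector (axis times angle).
In Python, from cell import arm gives the robot as it stands. The module is installed in compiled form; this text tells all that it offers.
- The arm moves only by the shell command python3 -m inch 'ROWS' [FORCE]. ROWS is text: rows parted by semicolons, each of 5 numbers parted by spaces: the shift along the tool's x, y, z in m, then the turn about the tool's z in rad, then the finger opening in m, from 0 to 0.0918. In form: x y z roll fingers; .... A call has 1 to 5 rows; each row is the pose to reach, as a shift and turn from the pose commanded when the call began, along the tool's axes at that moment; what a row does not reach only later rows make up. A row lasts 1/10 s, in which the tool goes at most 50 mm and 8.59 degrees, less where a joint would pass 70% of its speed; a pose out of reach is approached as far as the arm can. A call with a gripper value outside its range is refused whole. The fingers move at their own pace and stop on an object; FORCE is the grip in N (left out, the last holds). Time passes only in rows, so rows that repeat a pose let the fingers close. It gives the time, the measured TCP pose, the force, the opening and the grip force at its end, in the units of the state.
- arm.observe(): the state, without advancing time (a new reading comes with each control period).
- arm.get_image(name): name is "side" or "top"; returns the picture (384x512x3 uint8, red, green, blue); there is no depth.
- arm.get_calibration(name): a dict with "intrinsics" (3x3 intrinsics, pixels), "distortion" ([k1, k2, p1, p2, k3] as OpenCV has them; the pictures are not rectified), "pose" (4x4, takes a point from camera to world coordinates). Camera axes: x right, y up, looking along -z (the intrinsics and any distortion apply to the point x, -y, -z); pixel columns grow to the right and rows downward; lengths in m; the calibration is good to about 2 mm. A picture is of the moment at which its call begins. get_calibration takes no time and is no camera call.
- arm.sign_off(): hands the job in; it is judged then, once.
Trained networks look in the newest picture that a camera, given by its name, has taken for a name from the list of things; names that differ only in an ending like _2 or _b are one class to them, and where a whole thing is asked for, a point or a joint stands for the part that bears it (a point fixed in the world has none). Each returns a list of dicts, best first, with "conf" (0 to 1); they miss things now and then, are a little off and sometimes report something else, mostly with a low value. They report only what shows in the picture. A call takes as long as a camera call. They do not tell look-alikes from the thing itself.
- arm.look_for(camera, query): "point" ([row, column] in pixels, amid what is visible of it).
- arm.silhouettes(camera, query): "region" (384x512 bool, what is visible of it) and "point" ([row, column] in pixels, amid what is visible of it).
- arm.place_of(camera, query): "point" ([row, column] in pixels: a listed point, or the origin of a listed thing).
The state is a dict: "clock": time; "joints": joint angles; "dq": joint speeds; "joint_efforts": joint torques, N m; "position": TCP position; "ee_rot": TCP orientation; "force": force on the tool from outside, world axes, zero at the start; "ft_torque": the same for the moment, N m; "width": opening from 0.0 (shut) to 1.0 (fully open); "gripper_force": force on a finger pad.
Only numpy, scipy, OpenCV 4.12 (cv2) and the standard library are available. Lean on these libraries where they do the work, as an engineer would, in place of code of your own. Each camera call takes 0.05 s, during which the arm holds its last target. There are 200 camera calls.

### The job

Fit out the grey inspection carrier: put every orange insert that is on the table into a pocket of its own and press it fully home, flush with the deck. Then pick up the yellow stylus by its handle and draw its tip slowly and steadily (about 2 cm a second) along the whole black seam on the front of the deck, from the red dot to the green dot, keeping the tip down on the line. Finally stand the stylus back on its feet on the blue mat and let go, leaving the inserts flush and the other things where they are.

Things in the scene. Friction and masses are not known exactly. Their poses are not given: they have to be found in the camera images.
- carrier: grey block fixed to the table, 130 (x) x 272 (y) x 28 mm high; origin at the middle of its underside on the table, z up. Four pockets, 73.5 (x) x 39.5 mm (y), long sides along x, at x = +16, y = +99, +33, -33, -99 mm. The black seam, 180 mm long and 3 mm wide, is a flat mark on the deck along y at x = -45 mm, beside the aluminium front strip
- pocket_0 (a point): middle of the mouth of the leftmost (+y) pocket, at deck height. Mouth chamfered 2 mm. Its black floor plate starts 12 mm below the deck, so an insert laid in stands 8 mm proud (its weight does not move the plate); pressed with some 8 to 10 N the plate slides down 8 mm to a stop, where the insert is flush, and stays there without springing back
- pocket_1 (a point): middle of the mouth of the second pocket, at deck height. Mouth chamfered 2 mm. Its black floor plate starts 12 mm below the deck, so an insert laid in stands 8 mm proud (its weight does not move the plate); pressed with some 8 to 10 N the plate slides down 8 mm to a stop, where the insert is flush, and stays there without springing back
- pocket_2 (a point): middle of the mouth of the third pocket, at deck height. Mouth chamfered 2 mm. Its black floor plate starts 12 mm below the deck, so an insert laid in stands 8 mm proud (its weight does not move the plate); pressed with some 8 to 10 N the plate slides down 8 mm to a stop, where the insert is flush, and stays there without springing back
- pocket_3 (a point): middle of the mouth of the rightmost (-y) pocket, at deck height. Mouth chamfered 2 mm. Its black floor plate starts 12 mm below the deck, so an insert laid in stands 8 mm proud (its weight does not move the plate); pressed with some 8 to 10 N the plate slides down 8 mm to a stop, where the insert is flush, and stays there without springing back
- seam_red (a point): red dot, 12 mm across, on the deck at the left (+y) end of the black seam; the start of the trace
- seam_green (a point): green dot at the right (-y) end of the seam, 180 mm from the red dot; the end of the trace
- insert_a_centre (a point): centre of an orange insert: loose block 70 (its x, along its length) x 36 (y) x 20 mm (z), white patch and two dark screw heads on both faces, 60 g. The point is 10 mm above its underside. The four are alike and fit any pocket, either way round or up. One of them may be absent. Lies on the table at the start
- insert_b_centre (a point): centre of an orange insert: loose block 70 (its x, along its length) x 36 (y) x 20 mm (z), white patch and two dark screw heads on both faces, 60 g. The point is 10 mm above its underside. The four are alike and fit any pocket, either way round or up. One of them may be absent. Lies on the table at the start
- insert_c_centre (a point): centre of an orange insert: loose block 70 (its x, along its length) x 36 (y) x 20 mm (z), white patch and two dark screw heads on both faces, 60 g. The point is 10 mm above its underside. The four are alike and fit any pocket, either way round or up. One of them may be absent. Lies on the table at the start
- insert_d_centre (a point): centre of an orange insert: loose block 70 (its x, along its length) x 36 (y) x 20 mm (z), white patch and two dark screw heads on both faces, 60 g. The point is 10 mm above its underside. The four are alike and fit any pocket, either way round or up. One of them may be absent. Lies on the table at the start
- stylus_grip (a point): middle of the stylus's yellow handle bar, 90 (x) x 18 (y) x 18 mm (z), gripped across y; 34 mm above its feet, 25 mm of air under the bar. At the front (+x) a steel point turns down, at the back (-x) a weighted cross foot 50 mm wide (y). It stands by itself on point and foot; 120 g, centre of mass some 20 mm behind the middle. Stands on the blue mat at the start
- stylus_tip (a point): lower end of the stylus's steel point, 38 mm ahead (x) of and 34 mm below the grip point, 5 mm across
- mat: blue mat fixed on the table, 160 (x) x 110 (y) x 4 mm thick, origin in the middle of its underside; the stylus's place
- glue_bottle: white glue bottle with a red cap, 38 x 113 mm tall, bystander; origin under its middle
- masking_roll: roll of masking tape lying flat, 103 mm across, 25 mm high, bystander
- club_head: black golf club head, 70 x 119 x 50 mm, bystander
There are look-alikes about, which are no part of the job. What is shaped like the part that bears stylus_grip but purple is not meant.

How it is judged:
By the outcome, as a careful person would: the job done as asked, in the order asked, and still so for the second after the job is handed in, with the robot touching nothing.
Of insert_a, insert_b, insert_c, insert_d only 3 to 4 are there at a start; the rules pass over those that are not, and their reading is None.
At some moment in a run one of insert_a, insert_b, insert_c, insert_d may be knocked a few centimetres aside while the robot is not near it.
Once in a run the grip may slacken for a moment while it holds something.
It also fails if it takes over 210 s, if anything falls off the work surface, if the arm or the gripper's body presses on something with over 40 N, if the wrist force passes 120 N, or if a joint passes its speed limit or range.

## Working session

There is one attempt and no reset: what is moved stays moved. The work goes in short steps, Python scripts to look and compute and a shell command to move; the robot and the scene stay as the last step left them, time stands still between calls to the robot, and variables do not carry over. Pictures are saved under pics/ and viewed, at most 14 in all, crops included, and the job is handed in when it is done.

```bash
mkdir -p pics; ls; cat > h.py <<'E'
import numpy as np, cv2
from cell import arm
from scipy.spatial.transform import Rotation as R
def ray(cam,pt):
    c=arm.get_calibration(cam);K=np.array(c["intrinsics"],float);D=np.array(c["distortion"],float);P=np.array(c["pose"])
    u=cv2.undistortPoints(np.array([[[pt[1],pt[0]]]],float),K,D)[0,0]
    return P[:3,3],P[:3,:3]@np.array([u[0],-u[1],-1])
def at(cam,pt,z):
    o,d=ray(cam,pt);return o+d*(z-o[2])/d[2]
def proj(cam,X):
    c=arm.get_calibration(cam);K=np.array(c["intrinsics"],float);D=np.array(c["distortion"],float);P=np.array(c["pose"])
    p=(np.array(X,float).reshape(-1,3)-P[:3,3])@P[:3,:3];p=p*[1,-1,-1]
    return cv2.projectPoints(p,np.zeros(3),np.zeros(3),K,D)[0].reshape(-1,2)[:,::-1]
def save(cam,name,crop=None,s=1):
    im=arm.get_image(cam)
    cv2.imwrite('pics/raw_'+name,im[:,:,::-1])
    if crop: im=im[crop[0]:crop[1],crop[2]:crop[3]]
    cv2.imwrite('pics/'+name,cv2.resize(im[:,:,::-1],None,fx=s,fy=s,interpolation=cv2.INTER_CUBIC))
def tool(goal_tcp,yaw=None):
    """shift in tool axes from measured pose; also tool yaw"""
    s=arm.observe();r=R.from_rotvec(s["ee_rot"])
    return r.inv().apply(np.array(goal_tcp)-s["position"])
E
python3 - <<'E'
from h import *
np.set_printoptions(precision=4,suppress=True)
save("top","t0.png",s=1.5);save("side","s0.png",s=1.5)
s=arm.observe();print(s);print(R.from_rotvec(s["ee_rot"]).as_matrix())
for c in("top","side"):
    print(c,np.array(arm.get_calibration(c)["pose"]))
Z=dict(pocket_0=.028,pocket_1=.028,pocket_2=.028,pocket_3=.028,seam_red=.028,seam_green=.028,insert_a_centre=.01,stylus_grip=.038,stylus_tip=.004,mat=0,carrier=0,glue_bottle=0,masking_roll=0.012,club_head=0)
for q,z in Z.items():
  for c in("top","side"):
    for r in arm.place_of(c,q)[:6]:
        print(q,c,np.round(r["point"],1),round(r["conf"],2),at(c,r["point"],z))
E
```

```text
pics
{'clock': 0.1, 'joints': array([ 1.1204,  0.4351,  0.025 ,  1.5739, -0.0116,  1.134 , -0.0751]), 'dq': array([ 0.0014,  0.0002,  0.001 , -0.002 ,  0.    , -0.0004, -0.0016]), 'joint_efforts': array([  0.0033, -66.9122,   0.9881, -31.5146,  -0.0605,   0.0373,
         0.0001]), 'position': array([ 0.2129, -0.5874,  0.4041]), 'ee_rot': array([-3.093 , -0.5433,  0.0006]), 'force': array([-0.4727,  0.8045,  0.2913]), 'ft_torque': array([ 0.0014, -0.0025, -0.0464]), 'gripper_force': 0.0, 'width': 0.9975039699096588}
[[ 0.9401  0.3408 -0.0006]
 [ 0.3408 -0.9401  0.0012]
 [-0.0001 -0.0013 -1.    ]]
top [[-0.0158  0.9932 -0.1151  0.452 ]
 [-0.9995 -0.0188 -0.0256 -0.1076]
 [-0.0276  0.1147  0.993   1.2672]
 [ 0.      0.      0.      1.    ]]
side [[-0.9864  0.0906 -0.1371  0.3768]
 [-0.1628 -0.6515  0.741   1.0236]
 [-0.0222  0.7533  0.6573  1.05  ]
 [ 0.      0.      0.      1.    ]]
pocket_0 top [187.4 266.6] 0.71 [ 0.602  -0.0944  0.028 ]
pocket_0 top [142.4 179.4] 0.6 [0.7482 0.1743 0.028 ]
pocket_0 top [192.1 225.7] 0.58 [0.5899 0.0304 0.028 ]
pocket_0 top [188.1 244.4] 0.58 [ 0.60
[... 3869 characters left out ...]
  0.004 ]
mat top [222.9 336.2] 0.7 [ 0.4914 -0.3062  0.    ]
mat top [210.5 232.7] 0.56 [0.5353 0.0122 0.    ]
mat side [177.2 288.9] 0.8 [ 0.4936 -0.3052  0.    ]
carrier top [196.1 259.9] 0.66 [ 0.5786 -0.0729  0.    ]
carrier side [220.7 252.7] 0.98 [ 0.5833 -0.0678  0.    ]
glue_bottle top [142.7 180.8] 0.76 [0.7538 0.1762 0.    ]
glue_bottle side [277.3 178.4] 0.7 [0.7536 0.1918 0.    ]
masking_roll top [129.1 276.8] 0.84 [ 0.7874 -0.1295  0.012 ]
masking_roll side [169.9 286.8] 0.69 [ 0.5042 -0.3306  0.012 ]
masking_roll side [205.6 195.7] 0.58 [ 0.7774 -0.1     0.012 ]
club_head side [219.2 240.9] 0.73 [ 0.6218 -0.0694  0.    ]
club_head side [154.6 245. ] 0.57 [ 0.671 -0.419  0.   ]
```

View pics/t0.png

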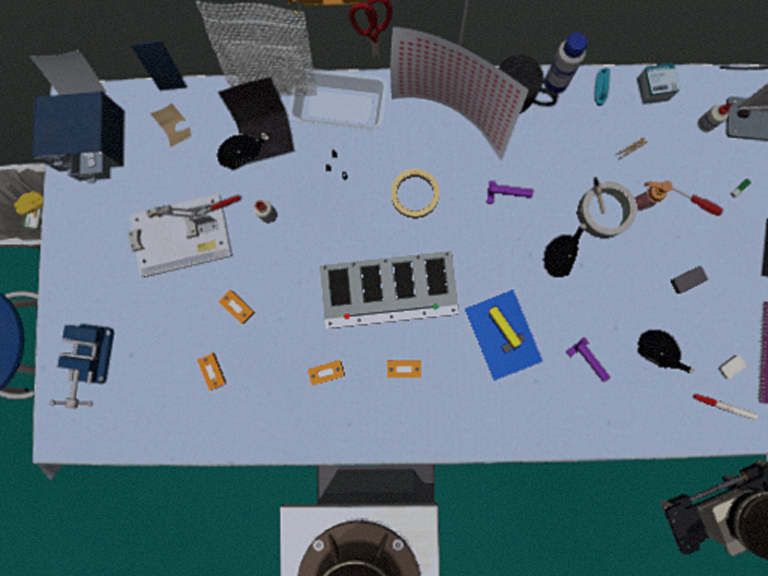

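View pics/s0.png

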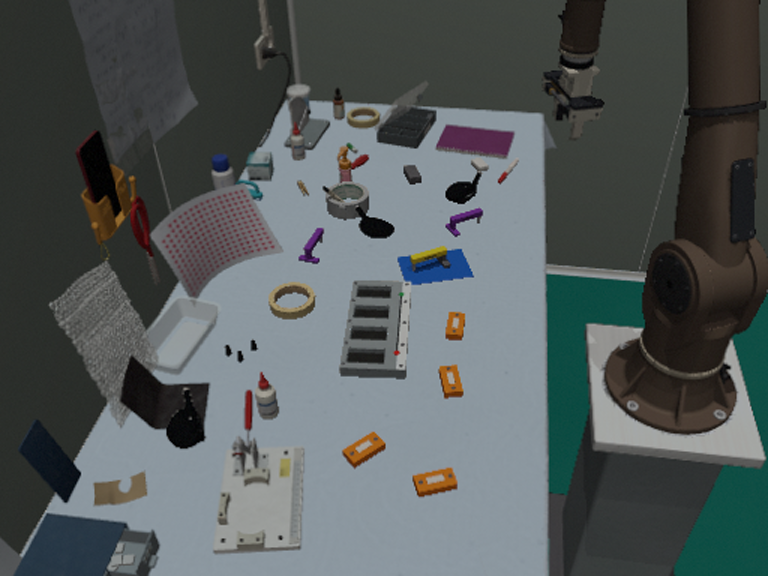

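The top view shows four orange inserts, in 1.5x pixels (col,row): (236,306), (211,371), (326,373), (404,369). The carrier is at (390,290), its red dot at (347,316) and green dot at (435,306).
Things that could be taken for the stylus: the yellow one on the blue mat at (505,327), and purple ones at (590,360) and (510,190). I choose the yellow one. Next I fit poses by colour and check the choice in a crop.

```bash
cat > fit.py <<'E'
from h import *
from scipy.optimize import minimize
def hsv(im): return cv2.cvtColor(im,cv2.COLOR_RGB2HSV)
def mask(im,lo,hi): return cv2.inRange(hsv(im),np.array(lo),np.array(hi))
BOX=lambda l,w,z0,z1:np.array([[a*l/2,b*w/2,z] for a in(-1,1) for b in(-1,1) for z in(z0,z1)])
def hullmask(cam,pts,S=8):
    r=cv2.convexHull(proj(cam,pts)[:,::-1].astype(np.float32))[:,0]
    return r
def place(pts,p):
    c,s=np.cos(p[2]),np.sin(p[2]);return pts@np.array([[c,s,0],[-s,c,0],[0,0,1]])+[p[0],p[1],0]
def soft(cam,pts,win,S=6):
    r0,r1,c0,c1=win;h=hullmask(cam,pts)
    m=np.zeros(((r1-r0)*S,(c1-c0)*S),np.float32)
    q=np.round(((h-[c0,r0]+0.5)*S-0.5)*16).astype(np.int32)
    cv2.fillConvexPoly(m,q,1.0,shift=4)
    return cv2.resize(m,(c1-c0,r1-r0),interpolation=cv2.INTER_AREA)
def fitbox(masks,p0,pts,mar=25):
    """masks {cam: float 0..1}; returns pose, mean err"""
    W={}
    for cam in masks:
        q=proj(cam,place(pts,p0));a=np.maximum(q.min(0)-mar//2,0).astype(int);b=np.minimum(q.max(0)+mar//2,[384,512]).astype(int)
        W[cam]=(a[0],b[0],a[1],b[1])
    def f(p): 
        e=0
        for cam,m in masks.items():
            w=W[cam];t=soft(cam,place(pts,p),w);mm=m[w[0]:w[1],w[2]:w[3]];e+=np.abs(t-mm).sum()/max(t.sum(),1)
        return e/len(masks)
    best=None
    for dy in(0,.25,-.25):
        s=np.array(p0)+[0,0,dy];sim=np.array([s,s+[.006,0,0],s+[0,.006,0],s+[0,0,.15]])
        r=minimize(f,s,method='Nelder-Mead',options=dict(initial_simplex=sim,xatol=1e-4,fatol=1e-4,maxiter=150))
        if best is None or r.fun<best.fun:best=r
    return best.x,best.fun
def orange(im):
    m=mask(im,(8,140,110),(20,255,255));return cv2.morphologyEx(m,cv2.MORPH_CLOSE,np.ones((7,7)))
def inserts(z=0.,cams=("top","side"),ims=None):
    ims=ims or {c:arm.get_image(c) for c in cams};ms={c:orange(ims[c])/255. for c in cams};out=[]
    cs,_=cv2.findContours((ms["top"]*255).astype(np.uint8),cv2.RETR_EXTERNAL,cv2.CHAIN_APPROX_NONE)
    for c in cs:
        if cv2.contourArea(c)<80:continue
        (x,y),_,_=cv2.minAreaRect(c);X=at("top",(y,x),z+.015)
        if not(.3<X[0]<.75 and -.6<X[1]<.45):continue
        b=cv2.boxPoints(cv2.minAreaRect(c));E=[at("top",(q[1],q[0]),z+.015) for q in b]
        e=max((E[1]-E[0],E[2]-E[1]),key=np.linalg.norm);yaw=np.arctan(e[1]/e[0]) if abs(e[0])>1e-6 else np.pi/2
        pts=BOX(.07,.036,z,z+.02);out.append([fitbox({k:ms[k]},[X[0],X[1],yaw],pts) for k in cams]+[fitbox(ms,[X[0],X[1],yaw],pts)])
    return out
E
python3 - <<'E'
from fit import *
np.set_printoptions(precision=4,suppress=True)
ims={c:arm.get_image(c) for c in("top","side")}
for o in inserts(ims=ims):
    print([ (p,round(e,3)) for p,e in o])
for c in("top","side"):
    im=ims[c];h=hsv(im)
    for n,ms in(("red",cv2.bitwise_or(mask(im,(0,140,80),(6,255,255)),mask(im,(172,140,80),(180,255,255)))),("green",mask(im,(40,100,40),(90,255,255)))):
        a=at(c,(0,0),0)
        k,l,st,ce=cv2.connectedComponentsWithStats(ms)
        for i in range(1,k):
            X=at(c,ce[i][::-1],.028)
            if .48<X[0]<.6 and -.25<X[1]<.08:print(c,n,st[i,4],ce[i],X)
    r=arm.silhouettes(c,"carrier")[0];m=r["region"].astype(float)
    print(c,"carrier",fitbox({c:m},[.58,-.07,.13],BOX(.13,.272,0,.028)))
    y=mask(im,(24,140,80),(34,255,255));k,l,st,ce=cv2.connectedComponentsWithStats(y)
    for i in range(1,k):
        if st[i,4]>15:
            X=at(c,ce[i][::-1],.038);cc=np.argwhere(l==i);E=np.array([at(c,q,.043)[:2] for q in cc]);v=np.linalg.svd(E-E.mean(0))[2][0]
            print(c,"yellow",st[i,4],ce[i],X,np.degrees(np.arctan2(v[1],v[0])),np.ptp((E-E.mean(0))@v))
    b=mask(im,(108,150,60),(122,255,255));k,l,st,ce=cv2.connectedComponentsWithStats(b)
    for i in range(1,k):
        if st[i,4]>400:print(c,'blue',st[i,4],at(c,ce[i][::-1],.004),fitbox({c:(l==i)*1.},[.49,-.305,-.4],BOX(.16,.11,0,.004)))
a=cv2.resize(ims["top"][185:260,300:420],None,fx=4,fy=4,interpolation=2);b=cv2.resize(ims["side"][150:200,250:330],None,fx=6,fy=6,interpolation=2)
cv2.imwrite('pics/sty0.png',np.vstack([a,b])[:,:,::-1])
E
```

```text
Traceback (most recent call last):
  File "fit.py", line 45, in inserts
    pts=BOX(.07,.036,z,z+.02);out.append([fitbox({k:ms[k]},[X[0],X[1],yaw],pts) for k in cams]+[fitbox(ms,[X[0],X[1],yaw],pts)])
                                                                                                ~~~~~~^^^^^^^^^^^^^^^^^^^^^^^^
  File "fit.py", line 31, in fitbox
    r=minimize(f,s,method='Nelder-Mead',options=dict(initial_simplex=sim,xatol=1e-4,fatol=1e-4,maxiter=150))
  File "fit.py", line 26, in f
    w=W[cam];t=soft(cam,place(pts,p),w);mm=m[w[0]:w[1],w[2]:w[3]];e+=np.abs(t-mm).sum()/max(t.sum(),1)
               ~~~~^^^^^^^^^^^^^^^^^^^^
  File "fit.py", line 12, in soft
    r0,r1,c0,c1=win;h=hullmask(cam,pts)
                      ~~~~~~~~^^^^^^^^^
  File "fit.py", line 7, in hullmask
    r=cv2.convexHull(proj(cam,pts)[:,::-1].astype(np.float32))[:,0]
                     ~~~~^^^^^^^^^
  File "h.py", line 11, in proj
    c=arm.get_calibration(cam);K=np.array(c["intrinsics"],float);D=np.array(c["distortion"],float);P=np.array(c["pose"])
ValueError: time passes only in moves, steps and waits
```

Too many calibration calls; I'll cache the calibration.

```bash
python3 - <<'E'
s=open('h.py').read()
s=s.replace('def ray',"import functools\n@functools.lru_cache(None)\ndef cal(c):\n    import os,pickle\n    f=f'cal_{c}.pkl'\n    if not os.path.exists(f): pickle.dump(arm.get_calibration(c),open(f,'wb'))\n    return pickle.load(open(f,'rb'))\ndef ray",1).replace('c=arm.get_calibration(cam)','c=cal(cam)')
open('h.py','w').write(s)
E
cat > m1.py <<'E'
from fit import *
np.set_printoptions(precision=4,suppress=True)
ims={c:arm.get_image(c) for c in("top","side")}
for o in inserts(ims=ims):
    print([ (p,round(e,3)) for p,e in o])
for c in("top","side"):
    im=ims[c];h=hsv(im)
    for n,ms in(("red",cv2.bitwise_or(mask(im,(0,140,80),(6,255,255)),mask(im,(172,140,80),(180,255,255)))),("green",mask(im,(40,100,40),(90,255,255)))):
        k,l,st,ce=cv2.connectedComponentsWithStats(ms)
        for i in range(1,k):
            X=at(c,ce[i][::-1],.028)
            if .48<X[0]<.6 and -.25<X[1]<.08:print(c,n,st[i,4],ce[i],X)
    r=arm.silhouettes(c,"carrier")[0];m=r["region"].astype(float)
    print(c,"carrier",fitbox({c:m},[.58,-.07,.13],BOX(.13,.272,0,.028)))
    y=mask(im,(24,140,80),(34,255,255));k,l,st,ce=cv2.connectedComponentsWithStats(y)
    for i in range(1,k):
        if st[i,4]>15:
            X=at(c,ce[i][::-1],.038);cc=np.argwhere(l==i);E=np.array([at(c,q,.043)[:2] for q in cc]);v=np.linalg.svd(E-E.mean(0))[2][0]
            print(c,"yellow",st[i,4],ce[i],X,np.degrees(np.arctan2(v[1],v[0])),np.ptp((E-E.mean(0))@v))
            if st[i,4]>60: print(fitbox({c:(l==i)*1.},[X[0],X[1],np.arctan2(v[1],v[0])],BOX(.09,.018,.029,.047)))
    b=mask(im,(108,150,60),(122,255,255));k,l,st,ce=cv2.connectedComponentsWithStats(b)
    for i in range(1,k):
        if st[i,4]>400:print(c,'blue',st[i,4],at(c,ce[i][::-1],.004),fitbox({c:(l==i)*1.},[.49,-.305,-.4],BOX(.16,.11,0,.004)))
a=cv2.resize(ims["top"][185:260,300:420],None,fx=4,fy=4,interpolation=2);b=cv2.resize(ims["side"][150:200,250:330],None,fx=6,fy=6,interpolation=2)
cv2.imwrite('pics/sty0.png',np.vstack([a,b])[:,:,::-1])
E
python3 m1.py
```

```text
[(array([ 0.4261, -0.0989,  1.5525]), np.float64(0.042)), (array([ 0.4263, -0.1102,  1.5644]), np.float64(0.264)), (array([ 0.426 , -0.0984,  1.5574]), np.float64(0.157))]
[(array([ 0.4217,  0.0596, -1.323 ]), np.float64(0.17)), (array([ 0.4227,  0.0541, -1.3608]), np.float64(0.278)), (array([ 0.4219,  0.0594, -1.3506]), np.float64(0.228))]
[(array([0.4245, 0.2986, 0.3426]), np.float64(0.227)), (array([0.4278, 0.2926, 0.2955]), np.float64(0.311)), (array([0.426 , 0.2967, 0.3753]), np.float64(0.273))]
[(array([0.559 , 0.2476, 0.8602]), np.float64(0.194)), (array([0.5591, 0.2417, 0.9829]), np.float64(0.327)), (array([0.5583, 0.2467, 0.8588]), np.float64(0.266))]
top red 10 [230.7 210.3] [0.5341 0.0156 0.028 ]
top green 10 [289.8 204. ] [ 0.5501 -0.1637  0.028 ]
top carrier (array([ 0.5865, -0.07  ,  0.0913]), np.float64(0.028547625196224342))
top yellow 151 [ 18.245  134.7815] [0.7864 0.6996 0.038 ] 116.88424316812579 0.05865527059940169
(array([0.7843, 0.7039, 2.1123]), np.float64(0.5688843290963953))
top yellow 169 [336.2959 217.7456] [ 0.5055 -0.3011  0.038 ] -146.2110655756837 0.08680167906244485
(array([ 0.5071, -0.3   , -2.5379]), np.float64(0.21296176286677884))
top blue 1492 [ 0.4898 -0.3012  0.004 ] (array([ 0.4923, -0.3031,  0.3618]), np.float64(0.2116132562057379))
top blue 476 [0.4935 0.7516 0.004 ] (array([ 0.4869, -0.3027, -0.02  ]), np.float64(0.9999999002608039))
side red 7 [264.     234.7143] [0.5342 0.0168 0.028 ]
side green 6 [267.1667 195.8333] [ 0.5503 -0.1622  0.028 ]
side carrier (array([ 0.58  , -0.07  ,  0.1301]), np.float64(0.9999999014191134))
side yellow 124 [285.1935 169.2097] [ 0.5069 -0.2998  0.038 ] 35.12117777112221 0.09139338754484166
(array([ 0.5057, -0.2996,  0.664 ]), np.float64(0.3410233756402142))
side blue 676 [ 0.4869 -0.2907  0.004 ] (array([ 0.4922, -0.3023,  0.3571]), np.float64(0.282829798738477))
```

View pics/sty0.png

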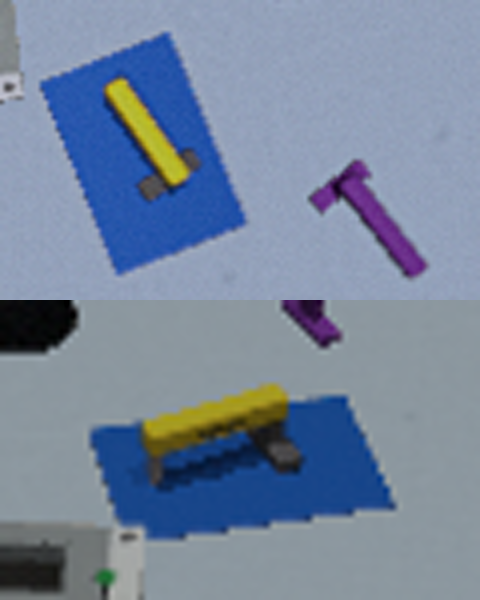

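The crop shows the yellow stylus on the blue mat: steel point toward upper left (+x,+y), grey cross foot at lower right, yaw about 35°. Purple one is to the right and is not meant. Carrier from dots: (0.587, -0.069), yaw 0.089, which agrees with the silhouette. I'll redo the insert masks with a looser threshold.

```bash
sed -i 's/(8,140,110),(20,255,255)/(5,110,40),(21,255,255)/' fit.py
cat > ins.py <<'E'
import sys
from fit import *
np.set_printoptions(precision=4,suppress=True)
s=arm.observe();print(s["clock"],s["position"],R.from_rotvec(s["ee_rot"]).as_matrix()[:2,0],s["joints"][6])
for o in inserts(z=float(sys.argv[1]) if len(sys.argv)>1 else 0): print([ (p,round(float(e),3)) for p,e in o])
E
python3 ins.py
```

```text
1.8 [ 0.213  -0.5876  0.4047] [0.9402 0.3407] -0.07508958258622964
[(array([ 0.4266, -0.0979,  1.5567]), 0.028), (array([ 0.4259, -0.0971,  1.5727]), 0.101), (array([ 0.426 , -0.0984,  1.5574]), 0.067)]
[(array([ 0.4211,  0.0605, -1.3048]), 0.1), (array([ 0.4214,  0.0602, -1.3092]), 0.122), (array([ 0.4212,  0.0605, -1.3056]), 0.113)]
[(array([0.4256, 0.2977, 0.4136]), 0.178), (array([0.4266, 0.297 , 0.3931]), 0.141), (array([0.4261, 0.2977, 0.4131]), 0.162)]
[(array([0.5583, 0.2472, 0.8174]), 0.141), (array([0.5597, 0.2468, 0.8491]), 0.141), (array([0.5593, 0.2474, 0.8253]), 0.145)]
```

```bash
cat > plan.py <<'E'
# usage: plan.py x y tip_z yaw(mod pi) ; prints shift in tool axes, both roll choices
import sys
from h import *
x,y,tz,yaw=map(float,sys.argv[1:5])
s=arm.observe();r=R.from_rotvec(s["ee_rot"]);M=r.as_matrix();psi=np.arctan2(M[1,0],M[0,0])
d=(psi-yaw+np.pi/2)%np.pi-np.pi/2
sh=r.inv().apply(np.array([x,y,tz+.178])-s["position"])
print("t",round(s["clock"],2),"shift",np.round(sh,4),"roll",round(d,4),"or",round(d-np.sign(d)*np.pi,3),"j7",round(s["joints"][6],3),"tilt",np.round(M[:2,2],4),"tip",np.round(s["position"]+.178*M[:,2],4),"psi",round(psi,4),"w",round(s["width"]*.092,4),"gf",round(s["gripper_force"],1),"F",np.round(s["force"],1),"rows",int(np.ceil(np.linalg.norm(sh)/.05)),int(np.ceil(abs(d)/.15)))
E
python3 plan.py .4263 -.098 .227 1.56
```

```text
t 1.9 shift [ 3.674e-01 -3.876e-01 -3.000e-04] roll -1.2122 or 1.929 j7 -0.075 tilt [ 0.     -0.0001] tip [ 0.213  -0.5876  0.2268] psi 0.3478 w 0.0922 gf 0.0 F [-0.5 -0.3  0.4] rows 11 9
```

```bash
R="x"; python3 -m inch '.367 -.388 0 0 .0918;.367 -.388 0 0 .0918;.367 -.388 0 0 .0918;.367 -.388 0 0 .0918;.367 -.388 0 0 .0918'; python3 plan.py .4263 -.098 .227 1.56
```

```text
clock: 2.4
position: [0.3131, -0.3564, 0.4049]
ee_rot: [3.094, 0.543, 0.001]
force: [0.8, -0.3, 0.2]
width: 0.998
gripper_force: 0.0
t 2.4 shift [ 1.945e-01 -2.044e-01 -2.000e-04] roll -1.2124 or 1.929 j7 -0.507 tilt [ 0.0005 -0.0006] tip [ 0.3131 -0.3565  0.2269] psi 0.3476 w 0.0918 gf 0.0 F [ 0.8 -0.3  0.2] rows 6 9
```

```bash
python3 -m inch '.1945 -.2044 0 0 .0918;.1945 -.2044 0 0 .0918;.1945 -.2044 0 0 .0918;.1945 -.2044 0 0 .0918;.1945 -.2044 0 0 .0918' >/dev/null; python3 -m inch '0.012 -.012 .02 -.15 .07;.012 -.012 .05 -.3 .07;.012 -.012 .08 -.45 .07;.012 -.012 .11 -.6 .07;.012 -.012 .14 -.75 .07'; python3 -m inch '0 0 0 -.15 .07;0 0 0 -.3 .07;0 0 0 -.45 .07;0 0 0 -.45 .07;0 0 0 -.45 .07' ; python3 plan.py .4263 -.098 .0135 1.56
```

```text
clock: 3.4
position: [0.4202, -0.1138, 0.2639]
ee_rot: [2.674, 1.647, 0.001]
force: [0.5, -0.4, -1.1]
width: 0.762
gripper_force: 0.0
clock: 3.9
position: [0.4202, -0.1141, 0.2648]
ee_rot: [2.252, 2.19, 0.0]
force: [-0.4, -0.1, 0.1]
width: 0.763
gripper_force: 0.0
t 3.9 shift [0.0163 0.0056 0.0733] roll -0.0171 or 3.124 j7 -0.173 tilt [0.0003 0.0001] tip [ 0.4202 -0.1141  0.0868] psi 1.5429 w 0.0702 gf 0.0 F [-0.4 -0.1  0.1] rows 2 1
```

```bash
python3 -m inch '.0163 .0056 .02 -.017 .07;.0163 .0056 .05 -.017 .07;.0163 .0056 .068 -.017 .07;.0163 .0056 .0733 -.017 .07;.0163 .0056 .0733 -.017 .07' ; python3 -m inch '0 0 0 0 .02;0 0 0 0 .02;0 0 0 0 .02;0 0 0 0 .02;0 0 0 0 .02' 30;  python3 plan.py .4263 -.098 .0135 1.56
```

```text
clock: 4.4
position: [0.426, -0.0976, 0.1912]
ee_rot: [-2.23, -2.212, 0.001]
force: [0.2, 0.2, 0.3]
width: 0.761
gripper_force: 0.0
clock: 4.9
position: [0.4262, -0.0979, 0.1917]
ee_rot: [2.228, 2.214, 0.0]
force: [-1.0, 0.5, 3.7]
width: 0.38
gripper_force: 30.0
t 4.9 shift [-0.0001  0.0001  0.0002] roll 0.0044 or -3.137 j7 -0.316 tilt [ 0.0005 -0.0002] tip [ 0.4262 -0.0979  0.0137] psi 1.5644 w 0.035 gf 30.0 F [-1.   0.5  3.7] rows 1 1
```

```bash
python3 -m inch '0 0 -.04 0 .02;0 0 -.08 0 .02;0 0 -.08 .15 .02;0 0 -.08 .3 .02;0 0 -.08 .45 .02'; python3 -m inch '0 0 0 .15 .02;0 0 0 .3 .02;0 0 0 .45 .02;0 0 0 .6 .02;0 0 0 .75 .02';  python3 plan.py .6118 -.1666 .095 .0895
```

```text
clock: 5.4
position: [0.4259, -0.098, 0.2718]
ee_rot: [2.671, 1.652, 0.001]
force: [-0.0, 0.2, -1.3]
width: 0.385
gripper_force: 30.0
clock: 5.9
position: [0.4259, -0.0978, 0.2714]
ee_rot: [-3.091, -0.56, 0.0]
force: [0.2, -0.4, -0.4]
width: 0.388
gripper_force: 30.0
t 5.9 shift [ 0.1499  0.1297 -0.0016] roll 0.269 or -2.873 j7 -1.234 tilt [-0.0002  0.    ] tip [ 0.4259 -0.0977  0.0934] psi 0.3585 w 0.0357 gf 30.0 F [ 0.2 -0.4 -0.4] rows 4 2
```

```bash
python3 -m inch '.15 .13 0 .13 .02;.15 .13 0 .269 .02;.15 .13 0 .269 .02;.15 .13 0 .269 .02;.15 .13 0 .269 .02'; python3 -m inch '0 0 0.04 0 .02;0 0 .04 0 .02;0 0 .04 0 .02';  python3 plan.py .6118 -.1666 .0295 .0895; cat >> fit.py <<'E'
def held(p0,z):
    """pose of insert held at underside z, side cam only (+top)"""
    ims={c:arm.get_image(c) for c in("top","side")}
    pts=BOX(.07,.036,z,z+.02)
    for c in ims: cv2.imwrite(f'pics/raw_h_{c}.png',ims[c][:,:,::-1])
    return {c:fitbox({c:orange(ims[c])/255.},p0,pts) for c in ims}
E
python3 -c "
from fit import *
print(held([.6118,-.1666,.0895],.053-.0135))
a=cv2.imread('pics/raw_h_side.png')[160:260,200:300];b=cv2.imread('pics/raw_h_top.png')[150:250,220:320]
cv2.imwrite('pics/h1.png',cv2.resize(np.hstack([a,b]),None,fx=4,fy=4,interpolation=2))"
```

```text
clock: 6.4
position: [0.6172, -0.1678, 0.271]
ee_rot: [3.137, 0.148, 0.006]
force: [-0.6, -0.0, -0.8]
width: 0.39
gripper_force: 3.0
clock: 6.7
position: [0.6118, -0.1655, 0.231]
ee_rot: [-3.137, -0.15, 0.004]
force: [-0.0, -0.4, -0.7]
width: 0.386
gripper_force: 30.0
t 6.7 shift [-0.0001  0.0011  0.0235] roll 0.0064 or -3.135 j7 -1.382 tilt [-0.0029  0.0007] tip [ 0.6113 -0.1654  0.053 ] psi 0.0959 w 0.0355 gf 30.0 F [-0.  -0.4 -0.7] rows 1 1
{'top': (array([ 0.61710792, -0.18037113,  0.64451615]), np.float64(1.0063841336393688)), 'side': (array([ 0.61286156, -0.16309813,  0.063161  ]), np.float64(0.5670712118589321))}
```

View pics/h1.png

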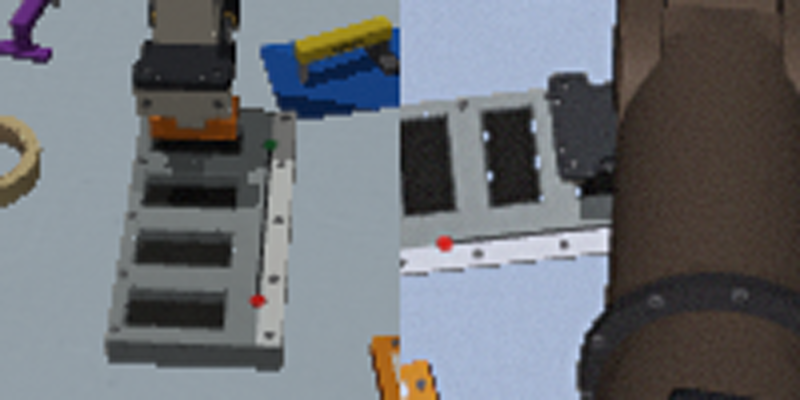

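The side crop shows the insert held over pocket 3 (crop (195,118)). The grip slackened in transit at t=6.4, so I'll check whether it slipped.

```bash
python3 -c "
from fit import *
im=cv2.imread('pics/raw_h_side.png')[:,:,::-1].copy();m=orange(im)
m[:,:225]=0;m[:,275:]=0;m[:170]=0;m[200:]=0
ys,xs=np.nonzero(m);print(ys.min(),ys.max(),xs.min(),xs.max())
for c in range(xs.min(),xs.max()+1): print(c,ys[xs==c].min(),ys[xs==c].max(),end=' | ')
print()
for z in(.03,.035,.0395):
  print(z,proj('side',place(BOX(.07,.036,z,z+.02),[.6115,-.1655,.093])).round(1).tolist())
"
```

```text
184 194 237 259
237 189 190 | 238 189 194 | 239 189 194 | 240 189 194 | 241 189 194 | 242 189 194 | 243 189 194 | 244 192 194 | 245 192 194 | 246 192 194 | 247 192 194 | 248 192 194 | 249 192 194 | 250 192 194 | 251 190 194 | 252 190 194 | 253 190 194 | 254 189 194 | 255 189 194 | 256 189 194 | 257 189 194 | 258 184 194 | 259 184 189 | 
0.03 [[189.9, 259.9], [185.2, 259.8], [196.9, 259.2], [192.2, 259.1], [189.3, 238.9], [184.6, 238.6], [196.3, 237.8], [191.6, 237.6]]
0.035 [[188.7, 259.8], [184.0, 259.8], [195.8, 259.2], [191.0, 259.1], [188.1, 238.8], [183.5, 238.5], [195.1, 237.8], [190.4, 237.5]]
0.0395 [[187.7, 259.8], [183.0, 259.7], [194.7, 259.1], [190.0, 259.1], [187.1, 238.7], [182.4, 238.5], [194.1, 237.7], [189.4, 237.4]]
```

```bash
python3 plan.py .6118 -.1666 .0295 .0895; python3 -m inch '0 .001 .006 .004 .02;0 .001 .010 .004 .02;0 .001 .013 .004 .02;0 .001 .016 .004 .02' | grep -E "pos|force"; python3 -m inch '0 0 .003 0 .02;0 0 .005 0 .02;0 0 .007 0 .02;0 0 .007 0 .02'| grep -E "pos|force"; python3 plan.py .6118 -.1666 .0295 .0895
```

```text
t 6.8 shift [-0.0011  0.0008  0.0254] roll 0.0063 or -3.135 j7 -1.382 tilt [ 0.0012 -0.0002] tip [ 0.613  -0.1657  0.0549] psi 0.0958 w 0.0353 gf 30.0 F [ 0.3  1.  -0.4] rows 1 1
position: [0.6121, -0.167, 0.2157]
force: [-6.4, -0.2, 8.8]
gripper_force: 30.0
position: [0.6119, -0.1671, 0.2088]
force: [-5.1, -1.1, 7.0]
gripper_force: 30.0
t 7.6 shift [-0.0001 -0.0005  0.0013] roll 0.0018 or -3.14 j7 -1.389 tilt [-0.0018 -0.0005] tip [ 0.6116 -0.1671  0.0308] psi 0.0913 w 0.0356 gf 30.0 F [-5.1 -1.1  7. ] rows 1 1
```

```bash
python3 -m inch '-.0015 0 0 0 .02;-.0015 0 0 0 .02;-.0015 0 0 0 .02'| grep -E "pos|force";python3 -m inch '-.001 0 0 0 .02;-.001 0 0.001 0 .02;-.001 0 .0015 0 .02'| grep -E "pos|force"; python3 -c "
from fit import *
for c in('side','top'): save(c,f'p3_{c}.png')
a=cv2.imread('pics/raw_p3_side.png')[160:260,200:300];b=cv2.imread('pics/raw_p3_top.png')[150:250,220:320]
cv2.imwrite('pics/h2.png',cv2.resize(np.hstack([a,b]),None,fx=4,fy=4,interpolation=2))"
```

```text
position: [0.6113, -0.1671, 0.2089]
force: [-1.7, -0.4, 7.7]
gripper_force: 30.0
position: [0.611, -0.1671, 0.2078]
force: [1.5, -0.2, 8.8]
gripper_force: 30.0
```

View pics/h2.png

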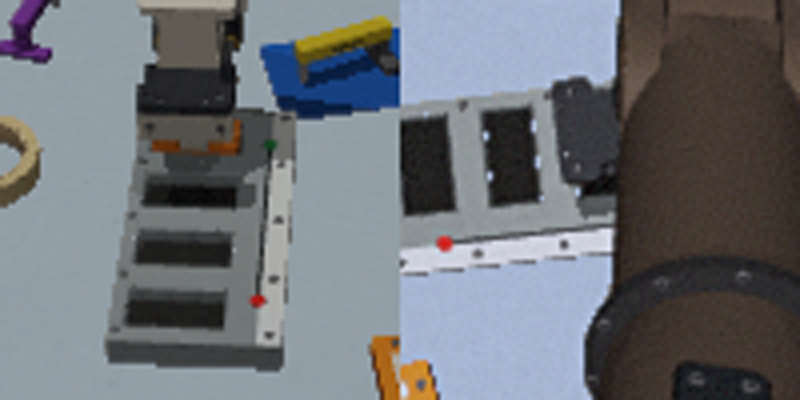

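The insert sits in pocket 3's mouth (crop (195,138)), only a little proud. Releasing, then pressing with closed fingers.

```bash
python3 -m inch '0 0 -.001 0 .06;0 0 -.001 0 .06;0 0 -.003 0 .06;0 0 -.02 0 .06;0 0 -.03 0 .06'| grep -E "pos|force";python3 -m inch '0 0 0 0 0;0 0 0 0 0;0 0 0 0 0;0 0 0 0 0;0 0 0 0 0' 10| grep -E "pos|force|wid"; python3 plan.py .611 -.167 .037 .0895
```

```text
position: [0.6103, -0.1669, 0.2375]
force: [0.5, -0.1, 0.6]
gripper_force: 0.0
position: [0.6101, -0.1669, 0.2365]
force: [0.0, 0.1, 0.3]
width: 0.27
gripper_force: 0.0
t 9.3 shift [0.0009 0.0002 0.0215] roll 0.0022 or -3.139 j7 -1.382 tilt [-0.0007  0.0001] tip [ 0.61   -0.1669  0.0585] psi 0.0917 w 0.0248 gf 0.0 F [0.  0.1 0.3] rows 1 1
```

```bash
python3 -c "
from fit import *
save('side','p3b.png')
im=cv2.imread('pics/raw_p3b.png')[:,:,::-1].copy();m=orange(im)
m[:,:225]=0;m[:,275:]=0;m[:170]=0;m[210:]=0
for z in(.008,.012,.016,.02,.024):
  print(z,fitbox({'side':m/255.},[.611,-.167,.0895],BOX(.07,.036,max(z,.028),z+.02)),)
"
```

```text
0.008 (array([ 0.61175177, -0.16406143,  0.14092715]), np.float64(0.22480070465247834))
0.012 (array([ 0.61218626, -0.16321706,  0.11760291]), np.float64(0.10326259246324856))
0.016 (array([ 0.61175551, -0.16057836,  0.03608847]), np.float64(0.07437552212322761))
0.02 (array([ 0.61133704, -0.1587315 ,  0.13017375]), np.float64(0.12965570625438722))
0.024 (array([ 0.61108557, -0.15844707,  0.13631683]), np.float64(0.19542399291386564))
```

```bash
for i in 1; do python3 -m inch '.001 0 .008 0 0;.001 0 .014 0 0;.001 0 .018 0 0;.001 0 .022 0 0;.001 0 .024 0 0'| grep -E "pos|force|wid"; python3 -m inch '0 0 .002 0 0;0 0 .004 0 0;0 0 .005 0 0;0 0 .006 0 0;0 0 .006 0 0'| grep -E "pos|force|wid"; done
```

```text
position: [0.6111, -0.1668, 0.2123]
force: [-0.5, -0.1, -0.6]
width: 0.004
gripper_force: 0.0
position: [0.6112, -0.1669, 0.2075]
force: [-1.8, 0.5, 4.9]
width: 0.005
gripper_force: 2.5
```

```bash
python3 -m inch '0 0 .001 0 0;0 0 .002 0 0;0 0 .002 0 0'| grep -E "pos|force"; python3 -m inch '0 0 .001 0 0;0 0 .002 0 0;0 0 .002 0 0'| grep -E "pos|force"; python3 -m inch '0 0 .001 0 0;0 0 .002 0 0;0 0 .002 0 0'| grep -E "pos|force"
```

```text
position: [0.6112, -0.1668, 0.2063]
force: [-5.1, 1.6, 12.8]
gripper_force: 6.5
position: [0.6112, -0.1668, 0.206]
force: [-10.6, 2.4, 30.9]
gripper_force: 15.3
position: [0.6112, -0.1668, 0.2058]
force: [-17.8, 3.8, 48.4]
gripper_force: 24.3
```

Pocket 3 reached its stop at tip z 0.028, flush. Lifting and re-looking for the next insert.

```bash
python3 -m inch '0 0 -.04 0 .03;0 0 -.09 0 .07;0 0 -.09 0 .07' | grep pos; python3 ins.py; python3 plan.py .4212 .0604 .1 -1.306
```

```text
position: [0.6136, -0.1672, 0.2981]
11.55 [ 0.6136 -0.1672  0.2981] [0.9957 0.0914] -1.3715122783603233
[(array([ 0.4211,  0.0605, -1.3048]), 0.1), (array([ 0.4214,  0.0602, -1.3092]), 0.122), (array([ 0.4212,  0.0605, -1.3056]), 0.113)]
[(array([0.425 , 0.297 , 0.3956]), 0.18), (array([0.4266, 0.2969, 0.3924]), 0.141), (array([0.4262, 0.2968, 0.4001]), 0.163)]
[(array([0.5583, 0.2472, 0.8174]), 0.141), (array([0.5597, 0.2468, 0.8491]), 0.141), (array([0.5593, 0.2474, 0.8253]), 0.145)]
t 11.65 shift [-0.1689 -0.2439  0.0138] roll 1.3976 or -1.744 j7 -1.372 tilt [ 0.0035 -0.0008] tip [ 0.6123 -0.1671  0.1147] psi 0.0916 w 0.028 gf 0.0 F [-1.2 -0.  -1.5] rows 6 10
```

```bash
python3 -m inch '-.1689 -.2439 0 -.15 .07;-.1689 -.2439 0 -.3 .07;-.1689 -.2439 0 -.45 .07;-.1689 -.2439 0 -.6 .07;-.1689 -.2439 0 -.75 .07' >/dev/null; python3 -m inch '0 0 0 -.15 .07;0 0 0 -.3 .07;0 0 0 -.45 .07;0 0 0 -.6 .07;0 0 0 -.75 .07'>/dev/null; python3 plan.py .4212 .0604 .0135 -1.306
```

```text
t 12.65 shift [ 0.0364 -0.0277  0.0984] roll -0.2374 or 2.904 j7 -0.427 tilt [-0.0021  0.0002] tip [0.4497 0.0247 0.1118] psi 1.5982 w 0.0702 gf 0.0 F [0.3 0.6 0.1] rows 3 2
```

```bash
python3 -m inch '.0364 -.0277 0.03 -.12 .07;.0364 -.0277 .04 -.237 .07;.0364 -.0277 .07 -.237 .07;.0364 -.0277 .07 -.237 .07' >/dev/null; python3 plan.py .4212 .0604 .0135 -1.306
```

```text
t 13.05 shift [-0.0001  0.001   0.0264] roll -0.006 or 3.136 j7 -0.448 tilt [-0.0066 -0.0005] tip [0.4192 0.0602 0.0399] psi 1.8296 w 0.0701 gf 0.0 F [ 0.6 -0.1  0.4] rows 1 1
```

```bash
python3 -m inch '0 0.0005 0.015 -.006 .07;0 .0005 .024 -.006 .07;0 .0005 .0264 -.006 .07;0 .0005 .0264 -.006 .07' >/dev/null; python3 plan.py .4212 .0604 .0135 -1.306;python3 -m inch '0 0 0 0 .02;0 0 0 0 .02;0 0 0 0 .02;0 0 0 0 .02;0 0 0 0 .02' 30 | grep -E 'wid|for'; python3 -m inch '0 0 -.04 0 .02;0 0 -.08 0.1 .02;0 0 -.08 .25 .02;0 0 -.08 .4 .02;0 0 -.08 .55 .02' | grep pos; python3 -m inch '0 0 0 .15 .02;0 0 0 .3 .02;0 0 0 .45 .02;0 0 0 .6 .02;0 0 0 .75 .02';  python3 plan.py .6059 -.1009 .095 .0895
```

```text
t 13.45 shift [ 0.0001 -0.0014  0.0031] roll -0.0012 or 3.14 j7 -0.494 tilt [-0.0006 -0.0002] tip [0.4225 0.0606 0.0166] psi 1.8344 w 0.0703 gf 0.0 F [ 0.6 -0.8  0.2] rows 1 1
force: [-0.3, -0.4, 1.8]
width: 0.385
gripper_force: 30.1
position: [0.4226, 0.0606, 0.2749]
clock: 14.95
position: [0.4225, 0.0607, 0.2745]
ee_rot: [-3.032, -0.821, 0.0]
force: [-0.6, -0.5, -0.6]
width: 0.383
gripper_force: 30.0
t 14.95 shift [0.0768 0.232  0.0015] roll 0.4392 or -2.702 j7 -1.475 tilt [-0.0002 -0.    ] tip [0.4225 0.0607 0.0965] psi 0.5287 w 0.0352 gf 30.0 F [-0.6 -0.5 -0.6] rows 5 3
```

```bash
python3 -m inch '.0768 .232 0 .15 .02;.0768 .232 0 .3 .02;.0768 .232 0 .439 .02;.0768 .232 0 .439 .02;.0768 .232 0 .439 .02' >/dev/null; python3 -m inch '0 0 0.02 0 .02;0 0 .04 0 .02;0 0 .04 0 .02' >/dev/null; python3 plan.py .6055 -.1009 .0325 .0895;  python3 -c "
from fit import *
im=arm.get_image('side');m=orange(im);s=arm.observe()
p=s['position'];z=p[2]-.178-.0166
k,l,st,ce=cv2.connectedComponentsWithStats(m)
for i in range(1,k):
  X=at('side',ce[i][::-1],z+.01)
  if abs(X[0]-.606)<.04 and abs(X[1]+.1)<.05: print(z,st[i],ce[i])
print(proj('side',place(BOX(.07,.036,z,z+.02),[p[0],p[1],.0895])).round(1).tolist())
"
```

```text
t 15.75 shift [-0.0002  0.001   0.0212] roll 0.006 or -3.136 j7 -1.498 tilt [-0.0054  0.0006] tip [ 0.6047 -0.0998  0.0537] psi 0.0955 w 0.0353 gf 30.0 F [-1.4 -0.4 -0.4] rows 1 1
0.03865353492131829 [236 191  24  19 135] [249.77777778 204.03703704]
[[201.0, 258.3], [196.3, 258.2], [208.5, 257.6], [203.7, 257.4], [200.3, 236.6], [195.6, 236.3], [207.8, 235.4], [203.0, 235.1]]
```

```bash
python3 -c "
from fit import *
im=arm.get_image('side');m=orange(im)[190:212,230:266]//255;print('\n'.join(''.join('.#'[v] for v in r) for r in m))
cv2.imwrite('pics/raw_b.png',im[:,:,::-1])
s=arm.observe();p=s['position'];z=p[2]-.178-.0166;print(s['position'])
t=soft('side',place(BOX(.07,.036,z,z+.02),[p[0],p[1],.0895]),(190,212,230,266));print('\n'.join(''.join('.#'[int(v>.5)] for v in r) for r in t))
"
```

```text
....................................
...........................###......
...........................###......
...........................###......
...........................###......
..........................####......
..........................####......
..........................####......
..........................###.......
..........................###.......
..........................###.......
..........................###.......
..........................##........
......######..............##........
......#######.......########........
......#######.......########........
......######################........
......######################........
......######################........
....................................
....................................
....................................
[ 0.60678915 -0.09952693  0.23445759]
....................................
....................................
....................................
....................................
....................................
....................................
......######################........
......#######################.......
......#######################.......
......#######################.......
......#######################.......
......#######################.......
.....########################.......
.....#######################........
......######################........
......######################........
......######################........
......######################........
.....................#######........
....................................
....................................
....................................
```

```bash
python3 -m inch '0 0 0 0 .02;0 0 0 0 .02;0 0 0 0 .02' | grep pos; python3 plan.py .6055 -.1009 .0325 .0895
```

```text
position: [0.6072, -0.0996, 0.2355]
t 16.15 shift [-0.0019  0.0011  0.025 ] roll 0.0064 or -3.135 j7 -1.498 tilt [ 0.0014 -0.0002] tip [ 0.6075 -0.0997  0.0575] psi 0.0959 w 0.0349 gf 30.0 F [ 0.2 -0.6 -1. ] rows 1 1
```

```bash
python3 -m inch '-.0019 .0011 .008 .006 .02;-.0019 .0011 .011 .006 .02;-.0019 .0011 .014 .006 .02;-.0019 .0011 .017 .006 .02' | grep -E "pos|force"; python3 -m inch '0 0 .003 0 .02;0 0 .005 0 .02;0 0 .005 0 .02'| grep -E "pos|force"; python3 -m inch '0 0 .002 0 .02;0 0 .003 0 .02;0 0 .003 0 .02'| grep -E "pos|force"
```

```text
position: [0.6051, -0.1011, 0.2171]
force: [-0.6, 0.3, -1.0]
gripper_force: 30.0
position: [0.6051, -0.101, 0.2122]
force: [-0.3, -0.9, -0.0]
gripper_force: 30.0
position: [0.6054, -0.1011, 0.21]
force: [-1.4, -0.2, 3.9]
gripper_force: 30.0
```

```bash
python3 -m inch '0 0 0 0 .05;0 0 0 0 .05;0 0 -.02 0 .05;0 0 -.03 0 .0;0 0 -.03 0 0' 10| grep -E "pos|force";python3 -m inch '0 0 0 0 0;0 0 0 0 0;0 0 0 0 0;0 0 0.01 0 0;0 0 0.02 0 0'| grep -E "pos|force|wid"; python3 -m inch '0 0 .004 0 0;0 0 .006 0 0;0 0 .008 0 0;0 0 .01 0 0;0 0 .011 0 0'| grep -E "pos|force|wid"
```

```text
position: [0.6059, -0.1011, 0.241]
force: [-0.5, -0.6, 0.5]
gripper_force: 0.0
position: [0.6051, -0.101, 0.2186]
force: [-0.4, 0.2, -0.0]
width: 0.016
gripper_force: 0.0
position: [0.6046, -0.101, 0.2084]
force: [-4.8, 0.4, 7.8]
width: 0.005
gripper_force: 3.7
```

```bash
python3 -m inch '0 0 .001 0 0;0 0 .002 0 0;0 0 .003 0 0;0 0 .003 0 0'| grep -E "pos|force"; python3 -m inch '0 0 .001 0 0;0 0 .002 0 0;0 0 .002 0 0'| grep -E "pos|force"; python3 -m inch '0 0 .001 0 0;0 0 .001 0 0;0 0 .001 0 0'| grep -E "pos|force"
```

```text
position: [0.6046, -0.1009, 0.2062]
force: [-6.7, 0.9, 15.0]
gripper_force: 7.3
position: [0.6046, -0.1009, 0.206]
force: [-13.8, 1.5, 33.3]
gripper_force: 16.6
position: [0.6046, -0.1009, 0.2059]
force: [-16.0, 1.8, 42.5]
gripper_force: 21.2
```

```bash
python3 -m inch '0 0 -.04 0 .03;0 0 -.09 0 .07;0 0 -.09 0 .07' | grep pos; python3 ins.py; python3 plan.py .559 .247 .1 .83
```

```text
position: [0.6075, -0.1011, 0.299]
19.95 [ 0.6075 -0.1011  0.299 ] [0.9959 0.0894] -1.4868565472652082
[(array([0.425 , 0.297 , 0.3956]), 0.18), (array([0.4266, 0.2969, 0.3924]), 0.141), (array([0.4262, 0.2968, 0.4001]), 0.163)]
[(array([0.5583, 0.2472, 0.8174]), 0.141), (array([0.5594, 0.2461, 0.8255]), 0.151), (array([0.5593, 0.2474, 0.8253]), 0.148)]
t 20.05 shift [-0.0153 -0.3509  0.0155] roll -0.7403 or 2.401 j7 -1.487 tilt [ 0.003  -0.0004] tip [ 0.6062 -0.1012  0.1158] psi 0.0897 w 0.0282 gf 0.0 F [-0.5 -0.7 -0.4] rows 8 5
```

```bash
python3 -m inch '-.015 -.35 0 -.15 .06;-.015 -.35 0 -.3 .06;-.015 -.35 0 -.45 .06;-.015 -.35 0 -.6 .06;-.015 -.35 0 -.735 .06' >/dev/null; python3 plan.py .559 .247 .1 .825
```

```text
t 20.55 shift [ 0.0646 -0.0755  0.0129] roll 0.0057 or -3.136 j7 -1.292 tilt [-0.0022 -0.0005] tip [0.5708 0.1483 0.1129] psi 0.8307 w 0.0596 gf 0.0 F [ 1.3  0.3 -0.3] rows 3 1
```

```bash
python3 -m inch '.0646 -.0755 0 .005 .06;.0646 -.0755 .0 .005 .06;.0646 -.0755 .05 .005 .06;.0646 -.0755 .06 .005 .06;.0646 -.0755 .06 .005 .06' >/dev/null; python3 -m inch '0 0 0 0 .06;0 0 0 0 .06' >/dev/null;python3 plan.py .559 .247 .0135 .825
```

```text
t 21.25 shift [-0.0001 -0.0034  0.0425] roll -0.0071 or 3.135 j7 -1.49 tilt [0.002  0.0007] tip [0.5618 0.2449 0.056 ] psi 0.8179 w 0.0598 gf 0.0 F [-0.1 -0.4 -0.2] rows 1 1
```

```bash
python3 -m inch '0 -.003 .02 -.007 .06;0 -.003 .032 -.007 .06;0 -.003 .04 -.007 .06;0 -.003 .042 -.007 .06;0 -.003 .042 -.007 .06' >/dev/null; python3 plan.py .559 .247 .0135 .825; python3 -m inch '0 0 0 0 .02;0 0 0 0 .02;0 0 0 0 .02;0 0 0 0 .02' 30 | grep -E 'wid|for'; python3 plan.py .559 .247 .0135 .825; python3 -m inch '0 0 -.04 0 .02;0 0 -.08 0.1 .02;0 0 -.08 .25 .02;0 0 -.08 .4 .02;0 0 -.08 .55 .02' | grep pos;   python3 plan.py .5995 -.0351 .095 .0895
```

```text
t 21.75 shift [ 0.0001  0.0006 -0.0009] roll 0.0014 or -3.14 j7 -1.513 tilt [-0.0001 -0.0001] tip [0.5585 0.2473 0.0126] psi 0.8264 w 0.0598 gf 0.0 F [ 0.3  0.3 -0.1] rows 1 1
force: [-0.9, 0.1, 2.3]
width: 0.385
gripper_force: 30.0
t 22.15 shift [-0.0001  0.0007 -0.0006] roll 0.0017 or -3.14 j7 -1.513 tilt [0.0005 0.0001] tip [0.5586 0.2476 0.0129] psi 0.8267 w 0.0354 gf 30.0 F [-0.9  0.1  2.3] rows 1 1
position: [0.5583, 0.2474, 0.271]
t 22.65 shift [-0.0358  0.2832 -0.0021] roll 0.1809 or -2.961 j7 -1.937 tilt [0.0005 0.0003] tip [0.5584 0.2475 0.093 ] psi 0.2704 w 0.0356 gf 30.0 F [-0.  -0.8 -0.7] rows 6 2
```

```bash
python3 -m inch '-.0358 .2832 0 .1 .02;-.0358 .2832 0 .18 .02;-.0358 .2832 0 .18 .02;-.0358 .2832 0 .18 .02;-.0358 .2832 0 .18 .02' >/dev/null; python3 plan.py .5995 -.0351 .095 .0895
```

```text
t 23.15 shift [ 0.0003  0.0338 -0.0023] roll 0.0076 or -3.134 j7 -1.658 tilt [0.0002 0.    ] tip [ 0.596  -0.0015  0.0927] psi 0.0971 w 0.0352 gf 30.0 F [ 1.8 -0.4 -0.9] rows 1 1
```

```bash
python3 -m inch '0 .0338 .01 0.006 .02;0 .0338 .03 .006 .02;0 .0338 .035 .006 .02;0 .0338 .035 .006 .02;0 .0338 .035 .006 .02' >/dev/null; python3 -m inch '0 0 0 0 .02;0 0 0 0 .02' >/dev/null;  python3 plan.py .5995 -.0351 .029 .0895
```

```text
t 23.85 shift [-0.0003  0.0026  0.0293] roll 0.0024 or -3.139 j7 -1.618 tilt [0.0011 0.0001] tip [ 0.5997 -0.0325  0.0583] psi 0.0919 w 0.0356 gf 30.0 F [-0.2 -0.2 -0.9] rows 1 1
```

```bash
python3 -m inch '0 .0026 .005 .002 .02;0 .0026 .011 .002 .02;0 .0026 .015 .002 .02;0 .0026 .019 .002 .02;0 .0026 .021 .002 .02' | grep -E "pos|force"; python3 -m inch '0 0 .003 0 .02;0 0 .005 0 .02;0 0 .005 0 .02'| grep -E "pos|force"; python3 -m inch '0 0 .001 0 .02;0 0 .0025 0 .02;0 0 .0025 0 .02'| grep -E "pos|force"
```

```text
position: [0.5993, -0.0359, 0.2138]
force: [0.3, 0.7, -1.3]
gripper_force: 30.0
position: [0.5994, -0.0359, 0.2093]
force: [-1.0, -0.5, -0.9]
gripper_force: 30.0
position: [0.5994, -0.0359, 0.2069]
force: [0.3, -0.7, -0.4]
gripper_force: 30.0
```

```bash
python3 -m inch '0 0 0 0 .05;0 0 0 0 .05;0 0 -.02 0 .05;0 0 -.03 0 .0;0 0 -.03 0 0' 10| grep -E "pos|force";python3 -m inch '0 0 0 0 0;0 0 0 0 0;0 0 0 0 0;0 0 0.01 0 0;0 0 0.02 0 0'| grep -E "pos|force|wid"; python3 -m inch '0 0 .002 0 0;0 0 .004 0 0;0 0 .006 0 0;0 0 .008 0 0;0 0 .008 0 0'| grep -E "pos|force|wid";python3 -m inch '0 0 .001 0 0;0 0 .002 0 0;0 0 .003 0 0;0 0 .003 0 0'| grep -E "pos|force"; python3 -m inch '0 0 .001 0 0;0 0 .002 0 0;0 0 .002 0 0'| grep -E "pos|force"
```

```text
position: [0.6002, -0.0359, 0.2387]
force: [-0.8, 0.4, 0.1]
gripper_force: 0.0
position: [0.5994, -0.0359, 0.2161]
force: [-0.1, 0.2, -0.9]
width: 0.015
gripper_force: 0.0
position: [0.5991, -0.0359, 0.2086]
force: [-0.9, 0.8, 2.8]
width: 0.004
gripper_force: 1.5
position: [0.5991, -0.0359, 0.2063]
force: [-3.5, -0.4, 10.5]
gripper_force: 5.2
position: [0.5991, -0.0359, 0.206]
force: [-10.2, 0.2, 30.1]
gripper_force: 14.9
```

Pocket 1 is home too. Next the last insert (C), into pocket 0.

```bash
python3 -m inch '0 0 .001 0 0;0 0 .001 0 0' | grep -E "pos|force"; python3 -m inch '0 0 -.04 0 .03;0 0 -.09 0 .06;0 0 -.09 0 .06' | grep pos; python3 ins.py; python3 plan.py .426 .297 .1 .40
```

```text
position: [0.5991, -0.0358, 0.2059]
force: [-13.0, 0.2, 39.2]
gripper_force: 19.7
position: [0.6017, -0.0357, 0.2991]
27.65 [ 0.6017 -0.0357  0.2991] [0.996  0.0885] -1.5998289528916343
[(array([0.425 , 0.297 , 0.3956]), 0.18), (array([0.4266, 0.2969, 0.3924]), 0.141), (array([0.4262, 0.2968, 0.4001]), 0.163)]
[(array([ 0.607 , -0.1008,  0.0969]), 0.578), (array([ 0.6024, -0.0605,  0.0013]), 1.077), (array([ 0.6072, -0.1013,  0.0627]), 0.87)]
[(array([ 0.6142, -0.1679,  0.0857]), 0.21), (array([ 0.6083, -0.1082,  0.0513]), 0.345), (array([ 0.614 , -0.1679,  0.0765]), 0.975)]
t 27.75 shift [-0.1437 -0.347   0.0155] roll -0.3114 or 2.83 j7 -1.6 tilt [ 0.0024 -0.0001] tip [ 0.6002 -0.0359  0.1159] psi 0.0886 w 0.0278 gf 0.0 F [-0.7 -0.2 -0.9] rows 8 3
```

```bash
python3 -m inch '-.1437 -.347 0 -.15 .06;-.1437 -.347 0 -.311 .06;-.1437 -.347 0 -.311 .06;-.1437 -.347 0 -.311 .06;-.1437 -.347 0 -.311 .06' >/dev/null; python3 plan.py .426 .297 .05 .40
```

```text
t 28.25 shift [-0.0086 -0.1233  0.0633] roll -0.0006 or 3.141 j7 -1.798 tilt [-0.0027 -0.001 ] tip [0.4815 0.1866 0.1133] psi 0.3994 w 0.0597 gf 0.0 F [ 1.2  0.8 -0.8] rows 3 1
```

```bash
python3 -m inch '-.0086 -.1233 0 0 .06;-.0086 -.1233 0 0 .06;-.0086 -.1233 .0633 0 .06;-.0086 -.1233 .0633 0 .06;-.0086 -.1233 .0633 0 .06' >/dev/null; python3 -m inch '0 0 0 0 .06;0 0 0 0 .06' >/dev/null;python3 plan.py .426 .297 .0135 .40
```

```text
t 28.95 shift [-0.0017 -0.0025  0.0387] roll -0.0017 or 3.14 j7 -2.088 tilt [0.0006 0.0001] tip [0.4287 0.2953 0.0522] psi 0.3983 w 0.06 gf 0.0 F [-0.2 -0.  -0.2] rows 1 1
```

```bash
python3 -m inch '-.0017 -.0025 .02 0 .06;-.0017 -.0025 .03 0 .06;-.0017 -.0025 .036 0 .06;-.0017 -.0025 .0385 0 .06;-.0017 -.0025 .0385 0 .06' >/dev/null; python3 -m inch '0 0 0 0 .02;0 0 0 0 .02;0 0 0 0 .02;0 0 0 0 .02' 30 | grep -E 'wid|for'; python3 plan.py .426 .297 .0135 .40; python3 -m inch '0 0 -.04 0 .02;0 0 -.08 0.1 .02;0 0 -.08 .2 .02;0 0 -.08 .31 .02;0 0 -.08 .31 .02' | grep pos;   python3 plan.py .5938 .0302 .095 .0895
```

```text
force: [0.2, 0.0, 2.6]
width: 0.388
gripper_force: 30.0
t 29.85 shift [ 0.0004  0.0008 -0.    ] roll -0.0003 or 3.141 j7 -2.122 tilt [0.0003 0.0002] tip [0.4254 0.2977 0.0135] psi 0.3997 w 0.0357 gf 30.0 F [0.2 0.  2.6] rows 1 1
position: [0.4252, 0.2976, 0.2716]
t 30.35 shift [ 0.1444  0.2812 -0.0013] roll -0.0014 or 3.14 j7 -2.329 tilt [0.0006 0.0001] tip [0.4253 0.2976 0.0936] psi 0.0881 w 0.0355 gf 30.0 F [-0.3 -0.2 -0.4] rows 7 1
```

```bash
python3 -m inch '.1444 .2812 0 0 .02;.1444 .2812 0 0 .02;.1444 .2812 0 0 .02;.1444 .2812 0 0 .02;.1444 .2812 0 0 .02' >/dev/null; python3 -m inch '.03 .06 0 0 .02;.03 .06 0.02 0 .02;.03 .06 .035 0 .02;.03 .06 .035 0 .02' > /dev/null;  python3 -m inch '0 0 0 0 .02;0 0 0 0 .02' >/dev/null;python3 plan.py .5938 .0302 .0295 .0895
```

```text
t 31.45 shift [-0.0005 -0.0001  0.0295] roll 0.0026 or -3.139 j7 -1.738 tilt [0.0008 0.0004] tip [0.5944 0.0302 0.059 ] psi 0.0921 w 0.0355 gf 30.0 F [ 1.2  0.2 -1.2] rows 1 1
```

```bash
python3 -m inch '0 0 .005 .002 .02;-.0005 0 .011 .002 .02;-.0005 0 .015 .002 .02;-.0005 0 .019 .002 .02;-.0005 0 .021 .002 .02' | grep -E "pos|force"; python3 -m inch '0 0 .003 0 .02;0 0 .005 0 .02;0 0 .005 0 .02'| grep -E "pos|force"; python3 -m inch '0 0 .001 0 .02;0 0 .0025 0 .02;0 0 .0025 0 .02'| grep -E "pos|force"
```

```text
position: [0.5936, 0.0292, 0.2147]
force: [0.6, 0.4, -0.7]
gripper_force: 30.0
position: [0.5936, 0.0292, 0.2099]
force: [-0.3, 0.5, -1.4]
gripper_force: 30.0
position: [0.5937, 0.0292, 0.2076]
force: [0.1, -0.5, -1.2]
gripper_force: 30.0
```

```bash
python3 -m inch '0 0 0 0 .05;0 0 0 0 .05;0 0 -.02 0 .05;0 0 -.03 0 .0;0 0 -.03 0 0' 10| grep -E "pos|force";python3 -m inch '0 0 0 0 0;0 0 0 0 0;0 0 0 0 0;0 0 0.01 0 0;0 0 0.02 0 0'| grep -E "pos|force|wid"; python3 -m inch '0 0 .002 0 0;0 0 .004 0 0;0 0 .006 0 0;0 0 .008 0 0;0 0 .008 0 0'| grep -E "pos|force|wid";python3 -m inch '0 0 .001 0 0;0 0 .002 0 0;0 0 .003 0 0;0 0 .003 0 0'| grep -E "pos|force"; python3 -m inch '0 0 .001 0 0;0 0 .002 0 0;0 0 .002 0 0'| grep -E "pos|force"
```

```text
position: [0.5945, 0.0293, 0.2394]
force: [-0.1, -0.5, -0.1]
gripper_force: 0.0
position: [0.5936, 0.0292, 0.2168]
force: [-0.4, 0.1, -0.3]
width: 0.015
gripper_force: 0.0
position: [0.5932, 0.0291, 0.2093]
force: [-0.5, -1.1, 0.6]
width: 0.003
gripper_force: 0.8
position: [0.5932, 0.0292, 0.2065]
force: [-2.8, -0.2, 5.4]
gripper_force: 2.6
position: [0.5933, 0.0292, 0.2061]
force: [-8.3, -1.0, 22.6]
gripper_force: 11.7
```

```bash
python3 -m inch '0 0 .001 0 0;0 0 .002 0 0;0 0 .002 0 0' | grep -E "pos|force"; python3 -m inch '0 0 -.04 0 .03;0 0 -.09 0 .06;0 0 -.13 0 .06;0 0 -.13 0 .06' | grep pos;  python3 plan.py .506 -.300 .15 .62
```

```text
position: [0.5933, 0.0292, 0.2059]
force: [-15.6, -2.1, 42.7]
gripper_force: 21.5
position: [0.5955, 0.0296, 0.3384]
t 35.45 shift [-0.1181  0.3205  0.0092] roll -0.5324 or 2.609 j7 -1.713 tilt [0.0098 0.0012] tip [0.5973 0.0298 0.1605] psi 0.0876 w 0.028 gf 0.0 F [0.5 0.4 0.5] rows 7 4
```

```bash
cat > sty.py <<'E'
from fit import *
np.set_printoptions(precision=4,suppress=True)
ims={c:arm.get_image(c) for c in("top","side")};ms={}
for c in ims:
    m=mask(ims[c],(21,100,30),(36,255,255));k,l,st,ce=cv2.connectedComponentsWithStats(m)
    for i in range(1,k):
        X=at(c,ce[i][::-1],.038)
        if st[i,4]>60 and .35<X[0]<.65 and -.5<X[1]<.2: ms[c]=(l==i)*1.;print(c,st[i,4],X)
    cv2.imwrite(f'pics/raw_sty_{c}.png',ims[c][:,:,::-1])
for c in ms: print(c,fitbox({c:ms[c]},[.506,-.3,.62],BOX(.09,.018,.029,.047)))
print(fitbox(ms,[.506,-.3,.62],BOX(.09,.018,.029,.047)))
E
python3 sty.py; python3 -c "
import cv2,numpy as np
a=cv2.imread('pics/raw_sty_side.png')[160:260,200:300];b=cv2.imread('pics/raw_sty_top.png')[150:250,210:310]
cv2.imwrite('pics/car.png',cv2.resize(np.hstack([a,b]),None,fx=4,fy=4,interpolation=2))"
```

```text
top 183 [ 0.506  -0.3009  0.038 ]
side 150 [ 0.5056 -0.2989  0.038 ]
top (array([ 0.5061, -0.3008,  0.5746]), np.float64(0.16107295448139902))
side (array([ 0.506 , -0.2981,  0.6194]), np.float64(0.2184176059815174))
(array([ 0.5066, -0.3   ,  0.6035]), np.float64(0.19640793392578693))
```

View pics/car.png

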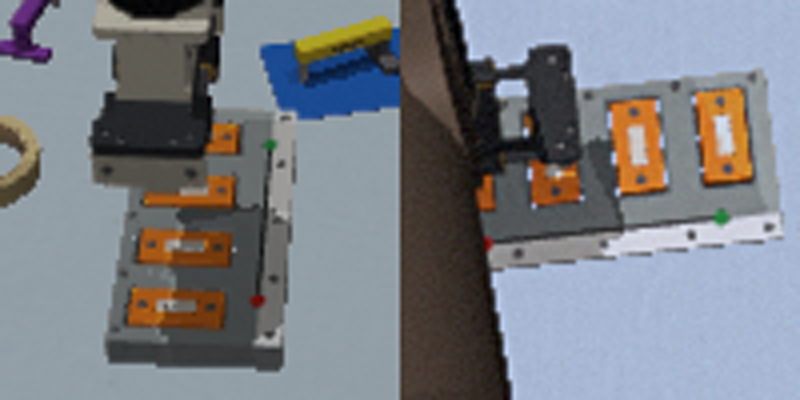

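All four inserts sit flush in their pockets (side crop (185,308), (185,246), (190,190), (222,138)). Now the stylus at (0.506, -0.300), yaw 0.60.

```bash
python3 -m inch '-.1181 .3205 0 -.15 .06;-.1181 .3205 0 -.3 .06;-.1181 .3205 0 -.45 .06;-.1181 .3205 0 -.51 .06;-.1181 .3205 0 -.51 .06' >/dev/null; python3 plan.py .506 -.300 .1 .6
```

```text
t 36.05 shift [-0.0667  0.0603  0.0526] roll 0.0004 or -3.141 j7 -0.808 tilt [-0.003   0.0013] tip [ 0.5266 -0.2124  0.1526] psi 0.6004 w 0.0597 gf 0.0 F [ 1.2 -1.3  0.6] rows 3 1
```

```bash
python3 -m inch '-.0667 .0603 0 0 .06;-.0667 .0603 0 0 .06;-.0667 .0603 .0526 0 .06;-.0667 .0603 .0526 0 .06;-.0667 .0603 .0526 0 .06' >/dev/null; python3 -m inch '0 0 0 0 .06;0 0 0 0 .06' >/dev/null; python3 plan.py .506 -.300 .019 .6
```

```text
t 36.75 shift [-0.0035  0.0007  0.0846] roll -0.0005 or 3.141 j7 -0.671 tilt [ 0.002  -0.0006] tip [ 0.5087 -0.2975  0.1036] psi 0.5995 w 0.06 gf 0.0 F [-0.7 -0.2  0.6] rows 2 1
```

```bash
python3 -m inch '-.0025 .0007 .03 0 .05;-.0025 .0007 .06 0 .05;-.0025 .0007 .078 0 .05;-.0025 .0007 .0846 0 .05;-.0025 .0007 .0846 0 .05' >/dev/null; python3 plan.py .506 -.300 .019 .6; python3 -m inch '0 0 0 0 .0;0 0 0 0 .0;0 0 0 0 .0;0 0 0 0 .0;0 0 0 0 0' 50; python3 -m inch '0 0 0 0 .0;0 0 0 0 .0' | grep -E "wid|for"; python3 plan.py .506 -.300 .019 .6
```

```text
t 37.25 shift [-0.0001  0.0001 -0.0012] roll -0.0015 or 3.14 j7 -0.702 tilt [0.     0.0001] tip [ 0.506  -0.2998  0.0178] psi 0.5985 w 0.0501 gf 0.0 F [-0.1  1.2  0.3] rows 1 1
clock: 37.75
position: [0.5057, -0.3003, 0.1959]
ee_rot: [3.002, 0.925, 0.001]
force: [-0.4, 0.3, 3.1]
width: 0.194
gripper_force: 49.9
force: [-0.1, 0.4, 4.9]
width: 0.19
gripper_force: 49.9
t 37.95 shift [ 0.0004 -0.0001 -0.0011] roll -0.0022 or 3.139 j7 -0.702 tilt [ 0.0005 -0.0003] tip [ 0.5059 -0.3004  0.0179] psi 0.5978 w 0.0175 gf 49.9 F [-0.1  0.4  4.9] rows 1 1
```

```bash
python3 -m inch '0 0 -.02 0 0;0 0 -.05 0 0;0 0 -.08 .1 0;0 0 -.08 .2 0;0 0 -.08 .3 0' 50 >/dev/null; python3 -m inch '0 0 0 .1 0;0 0 0 .21 0;0 0 0 .21 0' | grep -E "wid|for"; python3 plan.py .4964 .0128 .1 .0895
```

```text
force: [0.7, -0.4, -0.8]
width: 0.19
gripper_force: 49.9
t 38.75 shift [ 0.0178 -0.3124 -0.0028] roll -0.0034 or 3.138 j7 -1.099 tilt [-0.0007  0.0002] tip [ 0.5054 -0.3     0.0972] psi 0.0861 w 0.0174 gf 49.9 F [ 0.7 -0.4 -0.8] rows 7 1
```

```bash
python3 -m inch '.0178 -.3124 0 0 0;.0178 -.3124 0 -.003 0;.0178 -.3124 0 -.003 0;.0178 -.3124 0 -.003 0;.0178 -.3124 0 -.003 0' >/dev/null; python3 plan.py .4964 .0128 .1 .0895
```

```text
t 39.25 shift [ 0.0047 -0.0612 -0.0025] roll 0.0047 or -3.137 j7 -1.568 tilt [ 0.0001 -0.0001] tip [ 0.4975 -0.0485  0.0975] psi 0.0942 w 0.0178 gf 49.9 F [ 1.4  1.1 -0.8] rows 2 1
```

```bash
python3 -m inch '.0037 -.0612 0 0.004 0;.0037 -.0612 0 0.004 0;.0037 -.0612 0.02 0.004 0;.0037 -.0612 0.04 0.004 0;.0037 -.0612 0.045 0.004 0' >/dev/null;python3 -m inch '0 0 0 0 0;0 0 0 0 0;0 0 0 0 0' | grep -E "wid|for"; python3 plan.py .4964 .0128 .045 .0895; python3 -c "
from fit import *
for c in('side','top'): save(c,f'tip_{c}.png')
s=arm.observe();p=s['position'];Mx=R.from_rotvec(s['ee_rot']).as_matrix()
t=p+Mx@np.array([.038,0,.159+.034-.0021]);print('tip pred',t,'px',proj('side',t),proj('top',t),'red',proj('side',[.5342,.0162,.028]))
a=cv2.imread('pics/raw_tip_side.png')[200:260,220:300];b=cv2.imread('pics/raw_tip_top.png')[180:240,200:280]
cv2.imwrite('pics/tip.png',cv2.resize(np.hstack([a,b]),None,fx=5,fy=5,interpolation=2))"
```

```text
force: [0.1, -0.1, -1.0]
width: 0.19
gripper_force: 49.9
t 40.05 shift [ 0.0001 -0.0021  0.0083] roll -0.0028 or 3.139 j7 -1.719 tilt [0.0013 0.0001] tip [0.4967 0.0107 0.0533] psi 0.0867 w 0.0175 gf 49.9 F [ 0.1 -0.1 -1. ] rows 1 1
tip pred [0.53444766 0.0140694  0.04036956] px [[231.12170575 264.03720352]] [[209.92610549 230.79083548]] red [[234.56504946 264.04682191]]
```

View pics/tip.png

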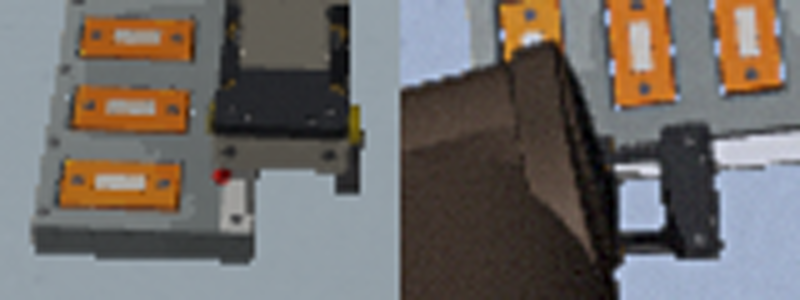

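The side crop shows the yellow bar level in the gripper, its ends just visible at crop (213,118) and (355,125), with the red dot at (221,176); the tip is hidden by the finger. I'll check the bar's offset along its length from its ends.

```bash
python3 -c "
from fit import *
im=cv2.imread('pics/raw_tip_side.png')[:,:,::-1].copy();m=mask(im,(20,80,30),(38,255,255))[215:240,255:298]
print('\n'.join(''.join('.#'[int(v>0)] for v in r) for r in m))
s=arm.observe();p=s['position'];zc=p[2]-.1959+.038
for dx in(-.002,0,.002):
  P=place(BOX(.09,.018,zc-.009,zc+.009)+[dx,0,0],[p[0],p[1],.0875]);t=soft('side',P,(215,240,255,298))
  print(dx,proj('side',P)[:,1].round(1))
print('\n'.join(''.join('.#'[int(v>.5)] for v in r) for r in soft('side',place(BOX(.09,.018,zc-.009,zc+.009),[p[0],p[1],.0875]),(215,240,255,298))))
"
```

```text
...........................................
...........#...............................
..........#....................###.........
...........................................
...........................................
.......#...................................
.......#...........................##......
.......#...........................##......
......##..........................###......
......##..........................###......
.......#..........................###......
..................................###......
..................................###......
...................................##......
...........................................
...........................................
...........................................
...........................................
...........................................
...........................................
...........................................
...........................................
...........................................
...........................................
...........................................

[... 564 characters left out ...]
....###############################.....
.......###############################.....
.......###############################.....
.......###############################.....
.......................###############.....
...........................................
...........................................
...........................................
...........................................
...........................................
...........................................
...........................................
...........................................
...........................................
...........................................
...........................................
```

```bash
python3 -m inch '-.0013 -.0021 .002 -.0028 0;-.0013 -.0021 .005 -.0028 0;-.0013 -.0021 .007 -.0028 0;-.0013 -.0021 .009 -.0028 0;-.0013 -.0021 .009 -.0028 0' | grep -E "pos|for"; python3 -m inch '0 0 .001 0 0;0 0 .001 0 0'| grep -E "pos|for";  python3 -m inch '0 0 .001 0 0;0 0 .001 0 0'| grep -E "pos|for"; python3 plan.py .4952 .0133 .045 .0895
```

```text
position: [0.4945, 0.0129, 0.2211]
force: [-0.5, 0.5, -1.7]
gripper_force: 49.9
position: [0.4946, 0.0129, 0.2204]
force: [0.1, -0.8, -1.5]
gripper_force: 49.9
position: [0.4946, 0.0129, 0.2196]
force: [-0.8, 0.0, 1.4]
gripper_force: 49.9
t 41.05 shift [ 0.0006 -0.0004 -0.0034] roll -0.0001 or 3.142 j7 -1.726 tilt [ 0.0002 -0.0001] tip [0.4947 0.0129 0.0416] psi 0.0894 w 0.0174 gf 49.9 F [-0.8  0.   1.4] rows 1 1
```

```bash
python3 -m inch '.0003 -.0004 .0005 0 0;.0003 -.0004 .0005 0 0'| grep -E "pos|for"; python3 -m inch '0 .002 0 0 0;0 .004 0 0 0;0 .006 0 0 0;0 .008 0 0 0;0 .01 0 0 0' | grep -E "pos|for"; python3 -m inch '0 .002 0 0 0;0 .004 0 0 0;0 .006 0 0 0;0 .008 0 0 0;0 .01 0 0 0' | grep -E "pos|for"
```

```text
position: [0.4947, 0.0131, 0.2193]
force: [-3.0, -0.3, 6.0]
gripper_force: 49.9
position: [0.4961, 0.0035, 0.2192]
force: [-0.0, 3.4, 4.1]
gripper_force: 49.9
position: [0.4968, -0.0066, 0.2191]
force: [0.1, 4.3, 5.5]
gripper_force: 49.9
```

```bash
python3 -m inch '0 .002 0 0 0;0 .004 0 0 0;0 .006 0 0 0;0 .008 0 0 0;0 .01 0 0 0' | grep -E "pos|for"; python3 -m inch '0 .002 0 0 0;0 .004 0 0 0;0 .006 0 0 0;0 .008 0 0 0;0 .01 0 0 0' | grep -E "pos|for"; python3 -m inch '0 .002 0 0 0;0 .004 0 0 0;0 .006 0 0 0;0 .008 0 0 0;0 .01 0 0 0' | grep -E "pos|for"; python3 -m inch '0 .002 0 0 0;0 .004 0 0 0;0 .006 0 0 0;0 .008 0 0 0;0 .01 0 0 0' | grep -E "pos|for"
```

```text
position: [0.4977, -0.0165, 0.2192]
force: [0.2, 4.6, 5.5]
gripper_force: 49.9
position: [0.4986, -0.0265, 0.2192]
force: [0.7, 4.7, 5.9]
gripper_force: 49.9
position: [0.4995, -0.0364, 0.2192]
force: [-0.6, 4.3, 6.3]
gripper_force: 49.9
position: [0.5003, -0.0464, 0.2191]
force: [-0.8, 4.3, 6.6]
gripper_force: 49.9
```

```bash
python3 plan.py .5002 -.0466 .045 .0895
```

```text
t 44.25 shift [-0.0002  0.0002 -0.0039] roll 0.0002 or -3.141 j7 -1.606 tilt [0.0003 0.0002] tip [ 0.5004 -0.0463  0.0411] psi 0.0897 w 0.0176 gf 49.9 F [-0.8  4.3  6.6] rows 1 1
```

```bash
python3 -c "
from fit import *
save('side','mid.png',(185,245,220,300),8)
print(proj('side',[[.5342,.0162,.028],[.5502,-.163,.028],[.5390,-.0438,.028]]))"
```

```text
[[234.56504946 264.04682191]
 [195.6733736  267.23564716]
 [220.77610266 265.35804822]]
```

View pics/mid.png

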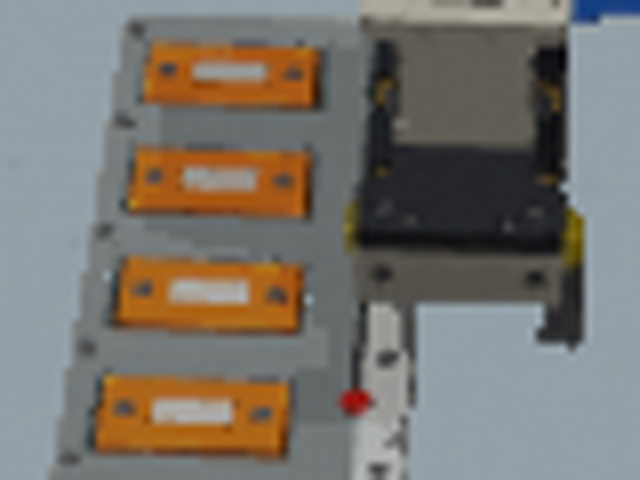

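The crop shows the seam running up from the red dot at (355,402) along x≈358; the tip is behind the finger's corner near (363,287), in line. Continuing.

```bash
python3 -m inch '0 .002 0 0 0;0 .004 0 0 0;0 .006 0 0 0;0 .008 0 0 0;0 .01 0 0 0' | grep -E "pos|for"; python3 -m inch '0 .002 0 0 0;0 .004 0 0 0;0 .006 0 0 0;0 .008 0 0 0;0 .01 0 0 0' | grep -E "pos|for"; python3 -m inch '0 .002 0 0 0;0 .004 0 0 0;0 .006 0 0 0;0 .008 0 0 0;0 .01 0 0 0' | grep -E "pos|for"; python3 -m inch '0 .002 0 0 0;0 .004 0 0 0;0 .006 0 0 0;0 .008 0 0 0;0 .01 0 0 0' | grep -E "pos|for"; python3 -m inch '0 .002 0 0 0;0 .004 0 0 0;0 .006 0 0 0;0 .008 0 0 0;0 .01 0 0 0' | grep -E "pos|for"; python3 -m inch '0 .002 0 0 0;0 .004 0 0 0;0 .006 0 0 0;0 .008 0 0 0;0 .01 0 0 0' | grep -E "pos|for"
```

```text
position: [0.5012, -0.0563, 0.2191]
force: [-0.7, 4.8, 6.1]
gripper_force: 49.9
position: [0.5021, -0.0663, 0.2191]
force: [0.6, 4.9, 6.5]
gripper_force: 49.9
position: [0.503, -0.0762, 0.2191]
force: [-1.0, 4.6, 6.6]
gripper_force: 49.9
position: [0.5039, -0.0862, 0.2191]
force: [-1.1, 4.1, 6.1]
gripper_force: 49.9
position: [0.5047, -0.0961, 0.2191]
force: [0.2, 3.8, 6.0]
gripper_force: 49.9
position: [0.5056, -0.1061, 0.2191]
force: [-0.1, 5.2, 7.5]
gripper_force: 49.9
```

```bash
python3 -m inch '0 .002 0 0 0;0 .004 0 0 0;0 .006 0 0 0;0 .008 0 0 0;0 .01 0 0 0' | grep -E "pos|for"; python3 -m inch '0 .002 0 0 0;0 .004 0 0 0;0 .006 0 0 0;0 .008 0 0 0;0 .01 0 0 0' | grep -E "pos|for"; python3 -m inch '0 .002 0 0 0;0 .004 0 0 0;0 .006 0 0 0;0 .008 0 0 0;0 .01 0 0 0' | grep -E "pos|for"; python3 -m inch '0 .002 0 0 0;0 .004 0 0 0;0 .006 0 0 0;0 .008 0 0 0;0 .01 0 0 0' | grep -E "pos|for"; python3 -m inch '0 .002 0 0 0;0 .004 0 0 0;0 .006 0 0 0;0 .008 0 0 0;0 .01 0 0 0' | grep -E "pos|for"; python3 -m inch '0 .002 0 0 0;0 .004 0 0 0;0 .006 0 0 0;0 .008 0 0 0;0 .01 0 0 0' | grep -E "pos|for"; python3 -m inch '0 .002 0 0 0;0 .002 0 0 0;0 .002 0 0 0' | grep -E "pos|for"
```

```text
position: [0.5065, -0.116, 0.2191]
force: [0.1, 4.3, 6.0]
gripper_force: 49.9
position: [0.5074, -0.1259, 0.2191]
force: [-1.0, 4.9, 7.2]
gripper_force: 49.9
position: [0.5083, -0.1359, 0.2191]
force: [-0.3, 5.1, 6.0]
gripper_force: 49.9
position: [0.5091, -0.1458, 0.2191]
force: [0.2, 5.0, 6.4]
gripper_force: 49.9
position: [0.51, -0.1558, 0.2191]
force: [-0.5, 4.3, 6.0]
gripper_force: 49.9
position: [0.5109, -0.1657, 0.2191]
force: [0.4, 4.5, 6.2]
gripper_force: 49.9
position: [0.5111, -0.1682, 0.2192]
force: [-0.2, 2.6, 6.0]
gripper_force: 49.9
```

Trace done. Lifting and returning the stylus to the mat.

```bash
python3 -m inch '0 0 -.02 0 0;0 0 -.05 0 0;0 0 -.06 0 0;0 0 -.06 0 0' | grep -E "pos|for"; python3 plan.py .5058 -.3004 .097 .598
```

```text
position: [0.5112, -0.1687, 0.2798]
force: [0.3, -0.3, -1.1]
gripper_force: 49.9
t 51.0 shift [-0.017   0.1307  0.005 ] roll -0.5096 or 2.632 j7 -1.352 tilt [ 0.0016 -0.0011] tip [ 0.5115 -0.1689  0.1018] psi 0.0884 w 0.0174 gf 49.9 F [ 0.3 -0.3 -1.1] rows 3 4
```

```bash
python3 -m inch '-.017 .1307 0 0 0;-.017 .1307 0 -.13 0;-.017 .1307 0 -.26 0;-.017 .1307 0 -.39 0;-.017 .1307 0 -.51 0' >/dev/null;python3 -m inch '0 0 0.02 0 0;0 0 .05 0 0;0 0 .06 0 0;0 0 .06 0 0' >/dev/null; python3 plan.py .5058 -.3004 .018 .598; python3 -c "
from fit import *
save('side','pl.png',(140,200,245,325),8)"
```

```text
t 51.9 shift [0.0004 0.0016 0.0205] roll 0.0015 or -3.14 j7 -0.711 tilt [-0.0047  0.0022] tip [ 0.5039 -0.2989  0.0385] psi 0.5995 w 0.0176 gf 49.9 F [-0.8 -0.4 -1.6] rows 1 1
```

View pics/pl.png

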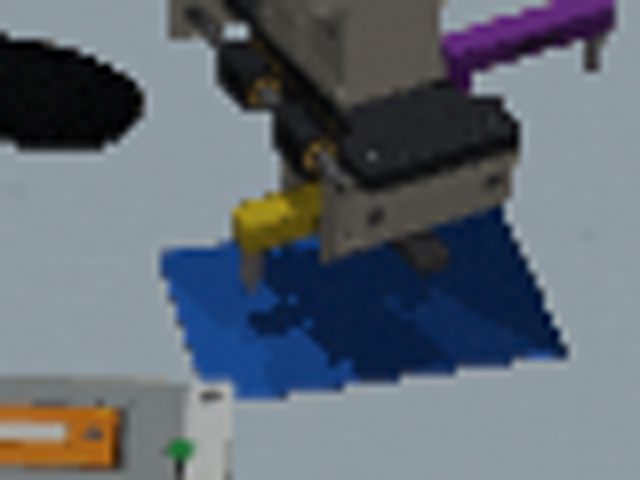

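The stylus hangs level above the mat, tip at crop (250,290), foot at (425,250). Lowering gently until contact.

```bash
python3 -m inch '0 .001 .006 0 0;0 .001 .012 0 0;0 .001 .016 0 0;0 .001 .018 0 0;0 .001 .018 0 0' | grep -E "pos|for"; python3 -m inch '0 0 .001 0 0;0 0 .001 0 0'| grep -E "pos|for";  python3 -m inch '0 0 .001 0 0;0 0 .001 0 0'| grep -E "pos|for"
```

```text
position: [0.5064, -0.3004, 0.2009]
force: [-0.1, -0.6, -1.6]
gripper_force: 49.9
position: [0.5065, -0.3005, 0.2001]
force: [0.4, -0.4, -0.8]
gripper_force: 49.9
position: [0.5064, -0.3004, 0.199]
force: [-0.0, 0.4, -0.8]
gripper_force: 49.9
```

```bash
python3 -m inch '0 0 .001 0 0;0 0 .0015 0 0;0 0 .0015 0 0'| grep -E "pos|for";  python3 -m inch '0 0 .001 0 0;0 0 .001 0 0'| grep -E "pos|for";python3 -m inch '0 0 .0005 0 0;0 0 .0005 0 0'| grep -E "pos|for"
```

```text
position: [0.5064, -0.3004, 0.1974]
force: [-0.1, -0.3, -1.6]
gripper_force: 49.9
position: [0.5064, -0.3005, 0.1964]
force: [-0.1, -0.7, -0.9]
gripper_force: 49.9
position: [0.5064, -0.3005, 0.196]
force: [0.3, -0.5, -0.9]
gripper_force: 49.9
```

```bash
python3 -m inch '0 0 .0005 0 0;0 0 .0005 0 0'| grep -E "pos|for"; python3 -m inch '0 0 .0005 0 0;0 0 .0005 0 0'| grep -E "pos|for"
```

```text
position: [0.5065, -0.3004, 0.1959]
force: [-2.0, 0.6, 5.2]
gripper_force: 49.9
position: [0.5065, -0.3004, 0.1958]
force: [-3.1, 1.9, 9.2]
gripper_force: 49.9
```

Contact. Back off the excess, open slowly, lift clear.

```bash
python3 -m inch '0 0 -.0006 0 0;0 0 -.0006 0 .0;0 0 -.0006 0 .03;0 0 -.0006 0 .04;0 0 -.0006 0 .05'| grep -E "pos|for|wid"; python3 -m inch '0 0 0 0 .06;0 0 0 0 .06;0 0 -.03 0 .06;0 0 -.07 0 .06;0 0 -.1 0 .06'| grep -E "pos|for|wid"; python3 -m inch '0 0 -.05 0 .06;-.05 0 -.1 0 .06;-.1 0 -.1 0 .06;-.15 0 -.1 0 .06;-.15 0 -.1 0 .06'| grep -E "pos"; python3 sty.py;  python3 -c "
import cv2,numpy as np
a=cv2.imread('pics/raw_sty_side.png')[145:245,210:340];b=cv2.imread('pics/raw_sty_top.png')[150:250,210:370]
cv2.imwrite('pics/fin.png',cv2.resize(np.hstack([a,b]),None,fx=2.7,fy=2.7,interpolation=2))"
```

```text
position: [0.5064, -0.3005, 0.1954]
force: [-0.8, -0.6, -1.0]
width: 0.41
gripper_force: 0.0
position: [0.5066, -0.3004, 0.2975]
force: [1.5, -0.6, -0.5]
width: 0.654
gripper_force: 0.0
position: [0.3779, -0.3885, 0.3964]
top 184 [ 0.5065 -0.3018  0.038 ]
side 146 [ 0.5067 -0.2994  0.038 ]
top (array([ 0.5076, -0.301 ,  0.6021]), np.float64(0.1526302187805573))
side (array([ 0.5066, -0.2987,  0.6203]), np.float64(0.23322122354687044))
(array([ 0.5073, -0.301 ,  0.5947]), np.float64(0.1994685548300844))
```

View pics/fin.png

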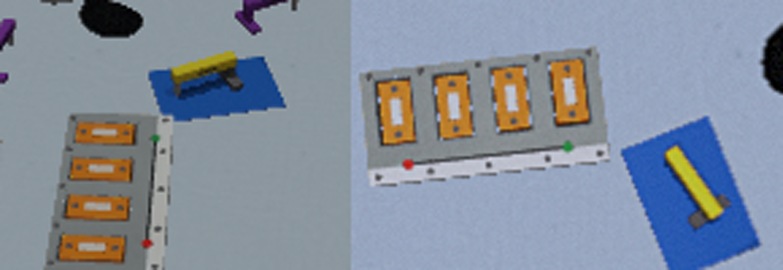

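The final view shows the stylus standing on the mat (side (205,70), top (690,185)) and all four inserts in their pockets.

```bash
python3 -c "
from cell import arm
print(arm.observe()['clock'],arm.sign_off())"
```

```text
the job is handed in; nothing more can be done
55.55 None
```

I handed the job in at 55.6 s: all four inserts are pressed to their stops, the whole seam was traced red to green at 2 cm/s with the tip down (though the finger hid it from the cameras), and the stylus stands released on the mat.

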